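Turn the double-ended driver insert round in its angled holder

ROBOT

A 6-joint arm with a two-finger parallel gripper is mounted at the origin on the work surface. World frame = base frame: x ahead of the robot, y to its left, z up, the work surface at z = 0. Lengths are in mm, angles in rad, forces in N, time in s.
With the tool pointing down it reaches from about 275 to 1000 mm from the base axis. Payload 8.4 kg.
Tool frame: the origin (TCP) lies at the very end of the fingers, on their centre line; the grasp point (between the pads) lies 19 mm behind it; z points along the fingers, y is the direction in which the jaws open and shut (so a half turn about z gives the same grasp; the last joint's range is limited). The gripper opens to 85 mm and grips with 20 to 120 N. Pads are 22 mm wide; open, the fingers measure 114 mm over their backs; the gripper's body (76 mm by 85 mm) begins 54 mm behind the grasp point. The pads swing forward as they close: fully open they stand 13 mm farther back than shut.
Start: joints at [-1.333, 0.353, 1.633, -0, 1.155, -0.002], TCP at [148.441, -607.118, 192.481] pointing down, gripper open.
Joint ranges: [-2.63, 2.63], [-0.92, 2.1], [0.06, 2.66], [-1.3, 4.44], [0, 2.69], [-3.02, 3.02]. Speed limits (rad/s): [2.22, 2.22, 2.79, 3.14, 3.14, 3.14].

INTERFACE

Orientations are given as [roll, pitch, yaw] about the fixed x, y, z axes, in that order (R = Rz(yaw) Ry(pitch) Rx(roll)).
In Python, from rig import r gives the robot as it stands.
- The arm moves only by the tool move_arm, never from a script. Its argument "increments" is a list of rows, each an object of numbers: "tx", "ty", "tz": the shift along the tool's x, y, z in cm; "rx", "ry", "rz": the turn, a rotation vector about the tool's x, y, z in degrees; "gripper": the gripper's target within -1 to 1 (fully open at 1, half-way at 0, shut at -1). A call has 1 to 12 rows; each row shifts and turns the commanded pose from where the row before left it, along the tool's axes as they then stand; what a row does not reach is not made up. A row lasts 1/10 s, in which the tool goes at most 50 mm and 8.59 degrees, less where a joint would pass 70% of its speed; a pose out of reach is approached as far as the arm can. A call is refused whole if a number of a shift passes 5 or a number of a turn 8.59, either way. A call with a gripper value outside its range is refused whole. The fingers move at their own pace and stop on an object; "squeeze" is the grip in N (left out, the last holds). Time passes only in rows, so rows that do not move let the fingers close. It gives the time, the measured TCP pose, the force and the opening at its end, in the units of the state.
- r.sense(): the state, without advancing time (a new reading comes with each control period).
- r.grab_frame(name): name is "scene" or "top"; returns (picture, depth): 400x640x3 uint8, red, green, blue; 400x640 float32, mm along the optical axis (not along the pixel's ray), 0 where there is no reading.
- r.camera_model(name): a dict with "fx", "fy", "cx", "cy" (pixels), "R" (3x3) and "t" (3): a world point X has camera coordinates R X + t. Camera axes: x right, y down, z forward; pixel columns grow to the right and rows downward; lengths in mm; the calibration is good to about 2 mm. A picture is of the moment at which its call begins. camera_model takes no time and is no camera call.
- r.sign_off(): hands the job in, once; it reports no verdict.
Trained networks look in the newest picture that a camera, given by its name, has taken for a name from the list of things; names that differ only in an ending like _2 or _b are one class to them, and where a whole thing is asked for, a point or a joint stands for the part that bears it (a point fixed in the world has none). Each returns a list of dicts, best first, with "confidence" (0 to 1); they miss things now and then, are a little off and sometimes report something else, mostly with a low value. They report only what shows in the picture. A call takes as long as a camera call. They do not tell look-alikes from the thing itself.
- r.cut_out(query, camera): "mask" (400x640 bool, what is visible of it) and "bbox" ([left, top, right, bottom] in pixels, round what is visible of it).
- r.place_of(query, camera): "location" ([row, column] in pixels: a listed point, or the origin of a listed thing).
The state is a dict: "clock": time; "qpos": joint angles; "qvel": joint speeds; "joint_efforts": joint torques, N m; "eef_pos": TCP position; "tcp_rot": TCP orientation; "contact_force": force on the tool from outside, world axes, zero at the start; "wrist_torque": the same for the moment, N m; "opening": opening from 0.0 (shut) to 1.0 (fully open).
Only numpy, scipy, OpenCV 4.12 (cv2) and the standard library are available. Lean on these libraries where they do the work, as an engineer would, in place of code of your own. Each camera call takes 0.05 s, during which the arm holds its last target. There are 200 camera calls.

TASK

The driver insert on the bench stands in its angled blue holder with the red-banded hex end out. Pull it right out, turn it end for end and push it back fully home, so that the green-banded star end faces out; then let go. Do not shift or knock over the other things on the bench.

Things in the scene. Friction and masses are not known exactly. Their poses are not given: they have to be found in the camera images.
- holder: Foot of the angled driver holder, fixed to the bench: dark steel plate 130 x 90 x 12 mm with a post that carries the blue barrel. Origin on the bench, 30 mm behind the barrel's mouth measured level; x points level the way the mouth faces.
- barrel: Blue square barrel of the holder, 44 x 44 x 75 mm, black round rear grip. Origin at the centre of its mouth, 125 mm above the bench; x points out along the bore, rising 30 deg above level, y level, z square to both, upwards. The bore is square, 18.4 mm wide, 58 mm deep to a flat bottom, flared to 24 mm over its first 5 mm. The insert fits either way round and either face up.
- detent (a point): Sprung ball in the bore's roof, 20 mm behind the mouth, under a brass cap 12 mm high on the barrel. It clicks into a groove of the insert and rubs on it: moving the insert along the bore takes about 5 to 10 N, in or out, and an insert pushed only part way stays part way.
- insert: Loose double-ended steel bar, 16 x 16 mm square, 84 mm long, plus a tip 18 mm long, 13 mm thick at each end: 120 mm in all, 0.2 kg. Origin at its centre, x along it to the hex end (dark tip, red band); other end: brass star tip, green band. Grooves 8 mm wide, 1.5 mm deep across its z faces 22 mm either side of centre. At the start fully home, hex end out: 62 mm stand out, y faces upright.
- hex_tip (a point): The end face of the insert's hex tip, on its axis, 60 mm from its centre.
- star_tip (a point): The end face of the insert's brass star tip, on its axis, 60 mm from its centre.
- mat: A black rubber mat, 220 x 170 x 3 mm, fixed flat on the bench and kept clear: room to put the insert down. Origin under its centre, x along its long side; its top is 3 mm above the bench.
- lube: Bystander: white lube bottle with red cap, standing, 48 mm across, 140 mm high. Origin at the centre of its underside.
- grease: Bystander: grease jar with green lid, 72 mm across, 55 mm high. Origin at the centre of its underside.
- hub: Bystander: aluminium wheel hub standing on its flange, 60 mm across, 82 mm high. Origin at the centre of its underside.
- sprocket: Bystander: dark steel ring sprocket lying flat, 72 mm across, 8 mm high. Origin at the centre of its underside.
- wrench: Bystander: steel wrench lying flat, 170 mm long along its x. Origin at its middle.
- driver: Bystander: screwdriver with orange handle, lying, 200 mm long along its x. Origin at its middle.
- tray: Bystander: open grey parts tray, 140 x 100 x 35 mm. Origin at the centre of its underside.
Not all that is in view belongs to the job. Leave any orange look-alike of the holder alone. Several things have the shape of the insert; the one meant has the colours described above.

How it is judged (in metres and radians):
On the way:
1. the insert has been pulled right out of the holder (distance between insert and barrel above 0.075 m), for 0.2 s.
At the end, for the whole second after the job is handed in: The insert is in the holder the other way round: star tip outward, standing 58 to 65.5 mm out of the mouth (62 mm is fully home), hex tip inside, both tips within 6 mm of the bore's axis sideways and up or down, released and at rest (x of star_tip in the frame of barrel between 0.058 and 0.0655 m and y of star_tip in the frame of barrel between -0.006 and 0.006 m and z of star_tip in the frame of barrel between -0.006 and 0.006 m and y of hex_tip in the frame of barrel between -0.006 and 0.006 m and z of hex_tip in the frame of barrel between -0.006 and 0.006 m and x of hex_tip in the frame of barrel below -0.05 m and linear speed of insert below 0.02 m/s and contact force between insert and the fingers below 0.1 N); the robot touches nothing.
It fails at once if a bystander was shifted more than 30 mm (distance of any of lube, grease, hub, sprocket, wrench, driver, tray from where it was at the start of the episode above 0.03 m).
It fails at once if the bottle, jar or hub was tipped over (angle between any of lube, grease, hub's own z axis and vertical above 0.5 rad).
It also fails if it takes over 64 s, if anything falls off the work surface, if the arm or the gripper's body presses on something with over 40 N, if the wrist force passes 120 N, or if a joint passes its speed limit or range.

## Working session

There is one attempt and no reset: what is moved stays moved. The work goes in short steps, Python scripts to look and compute and a tool call to move; the robot and the scene stay as the last step left them, time stands still between calls to the robot, and variables do not carry over. Pictures are saved under pics/ and viewed, about 8 in all and at most 12, crops included, and the job is handed in when it is done.

Besides the shell and the picture viewer there is one more tool, called after ">>>" as name(argument=value, ...) on one line, values as JSON. move_arm: Moves the arm, as the interface text tells. Its arguments: {"type":"object","properties":{"increments":{"type":"array","items":{"type":"object","properties":{"tx":{"type":"number"},"ty":{"type":"number"},"tz":{"type":"number"},"rx":{"type":"number"},"ry":{"type":"number"},"rz":{"type":"number"},"gripper":{"type":"number"}}}},"squeeze":{"type":"number"}},"required":["increments"]}

```bash
ls; mkdir -p pics; python3 - <<'E'
from rig import r
import cv2,numpy as np
for c in("scene","top"):
    p,d=r.grab_frame(c); cv2.imwrite(f"pics/{c}0.png",p[:,:,::-1]); np.save(f"{c}0.npy",d)
    m=r.camera_model(c); print(c,m)
    for q in("insert","barrel","hex_tip","star_tip","detent","mat"):
        try:print(q,[(np.round(o["location"]),round(o["confidence"],2)) for o in r.place_of(q,c)])
        except Exception as e:print(q,e)
s=r.sense();print(s)
E
```

```text
pics
scene {'fx': 488.15680818678635, 'fy': 488.15680818678635, 'cx': 323.3032723029532, 'cy': 196.3828312745264, 'R': array([[ 0.763823  ,  0.64535442,  0.00959664],
       [ 0.40742073, -0.47057296, -0.78266815],
       [-0.50058243,  0.60172981, -0.62236522]]), 't': array([-447.72668347, -155.58090187, 1675.59781438])}
insert [(array([293., 212.]), 0.71), (array([233., 268.]), 0.58)]
barrel [(array([234., 266.]), 0.59), (array([205., 279.]), 0.59), (array([193., 211.]), 0.56)]
hex_tip [(array([276., 218.]), 0.73), (array([235., 279.]), 0.57)]
star_tip [(array([314., 215.]), 0.8), (array([231., 266.]), 0.59)]
detent [(array([231., 263.]), 0.95), (array([195., 210.]), 0.95), (array([232., 268.]), 0.73)]
mat [(array([190., 354.]), 0.6)]
top {'fx': 383.65051572429803, 'fy': 383.65051572429803, 'cx': 312.93581453173994, 'cy': 199.30131442141422, 'R': array([[-0.01577894, -0.99987319,  0.00215208],
       [-0.97628574,  0.01494186, -0.21596965],
       [ 0.2159101 , -0.00550882, -0.97639771]]), 't': array([   2.97325758,  577.032032  , 1168.90942754])}
insert [(array([188., 381.]), 0.56
[... 357 characters left out ...]
at [(array([211., 250.]), 0.72)]
{'clock': 0.7, 'qpos': array([-1.33340580e+00,  3.52967461e-01,  1.63338870e+00,  2.53584722e-05,
        1.15520548e+00, -2.41120398e-03]), 'qvel': array([0.00034026, 0.00095408, 0.00159382, 0.00282165, 0.00059999,
       0.00098866]), 'joint_efforts': array([ 1.17424417e-03, -6.05006146e+01, -3.42390847e+01,  2.64201896e-05,
        8.97437494e-04, -3.17025510e-06]), 'eef_pos': array([ 148.44801952, -607.12536861,  192.50614982]), 'tcp_rot': array([ 3.14156159e+00, -2.31253801e-05,  2.39791493e-01]), 'contact_force': array([-0.04783434, -0.3725601 , -0.38701098]), 'wrist_torque': array([-0.04062801,  0.02751939, -0.023667  ]), 'opening': 1.0007783366242249}
```

```bash
python3 - <<'E'
import cv2,numpy as np
a=cv2.imread("pics/scene0.png");b=cv2.imread("pics/top0.png")
cv2.imwrite("pics/a.png",np.vstack([cv2.resize(a[120:370,150:470],(800,600))[:]]))
cv2.imwrite("pics/b.png",cv2.resize(b[100:340,140:480],(800,565)))
E
```

```text
(no output)
```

View pics/a.png

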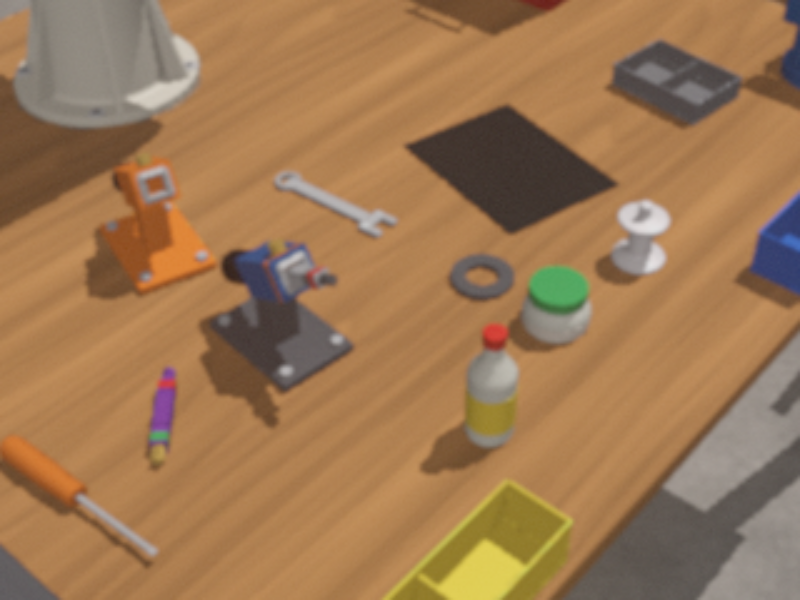

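View pics/b.png

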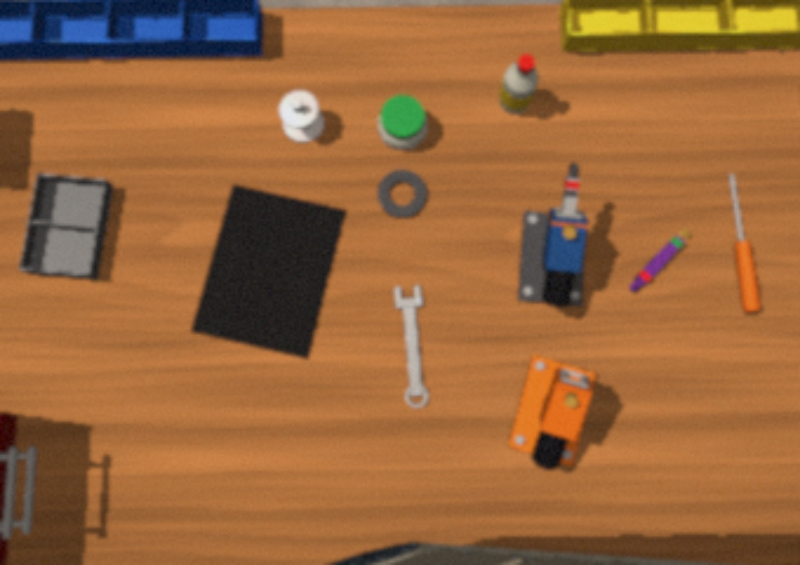

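The picture shows these candidates:
- **Steel bar in the blue holder:** scene about (268,231), top about (383,175). It has a red band and a dark hex tip.
- **Purple look-alike bar lying on the bench:** scene about (215,292).
- **Orange look-alike holder, empty:** scene about (210,195).

I choose the bar in the blue holder. Next I fit the barrel pose to the depth data and check it in a close crop.

```bash
cat > h.py <<'E'
import numpy as np,cv2
from rig import r
from scipy.optimize import least_squares
def cloud(c,d):
    m=r.camera_model(c);v,u=np.mgrid[:400,:640]
    P=np.stack([(u-m["cx"])/m["fx"]*d,(v-m["cy"])/m["fy"]*d,d],-1)
    return (P-m["t"])@m["R"]
def frame(p):
    c,s=np.cos(p[2]),np.sin(p[2]);k=np.sqrt(3)/2
    return np.array([[k*c,k*s,.5],[-s,c,0],[-.5*c,-.5*s,k]]),np.array([p[0],p[1],125.])  # rows = axes
def proj(c,X):
    m=r.camera_model(c);q=np.asarray(X)@m["R"].T+m["t"]
    return np.stack([q[...,0]/q[...,2]*m["fx"]+m["cx"],q[...,1]/q[...,2]*m["fy"]+m["cy"]],-1)
def box(L,lo,hi):
    lo,hi=np.array(lo),np.array(hi);q=np.abs(L-(lo+hi)/2)-(hi-lo)/2
    return np.linalg.norm(np.maximum(q,0),axis=-1)+np.minimum(q.max(-1),0)
E
python3 - <<'E'
from h import *
from scipy.optimize import least_squares
for c in("scene","top"):
    im=cv2.imread(f"pics/{c}0.png");d=np.load(f"{c}0.npy");P=cloud(c,d)
    hsv=cv2.cvtColor(im,cv2.COLOR_BGR2HSV)
    near=(abs(P[...,0]-610)<130)&(abs(P[...,1]+190)<110)&(P[...,2]>70)&(P[...,2]<220)&(d>0)
    blue=near&(hsv[...,0]>100)&(hsv[...,0]<130)&(hsv[...,1]>100)
    print(c,near.sum(),blue.sum(),P[blue].mean(0),P[blue].min(0),P[blue].max(0))
    B=P[blue]
    def f(p):
        A,o=frame(p);o=o+[0,0,p[3]]
        return np.r_[box((B-o)@A.T,[-75,-22,-22],[0,22,22]),(p[3])/20]
    best=None
    for s in(-.5,-.2,.1,.4):
        x0=B.mean(0)
        z=least_squares(f,[x0[0]+30,x0[1],s,0],loss="soft_l1",f_scale=2)
        if best is None or z.cost<best.cost:best=z
    p=best.x;print(p,best.cost,np.abs(best.fun).mean())
    A,o=frame(p)
    # insert points
    L=(P-o-[0,0,p[3]])@A.T
    ins=near&(L[...,0]>8)&(L[...,0]<75)&(abs(L[...,1])<25)&(abs(L[...,2])<25)
    Q=L[ins]
    for a,b in((8,20),(20,32),(32,44),(44,56),(56,70)):
        q=Q[(Q[:,0]>a)&(Q[:,0]<b)];print(a,len(q),q.mean(0) if len(q) else "",np.percentile(q[:,2],90) if len(q) else "")
    big=cv2.resize(im,None,fx=5,fy=5,interpolation=cv2.INTER_CUBIC)
    for x0,x1,h,col in((-75,0,22,(0,255,255)),(0,44,8,(0,255,0)),(44,62,6.5,(255,0,255))):
        for y in(-h,h):
            for zz in(-h,h):
                e=proj(c,np.array([[x0,y,zz],[x1,y,zz]])@A+o+[0,0,p[3]])
                e=((e+.5)*5-.5).astype(int);cv2.line(big,tuple(map(int,e[0])),tuple(map(int,e[1])),col,1)
    u,v=proj(c,o).astype(int)*5
    cv2.imwrite(f"pics/c_{c}.png",big[v-200:v+200,u-200:u+200])
cv2.imwrite("pics/c.png",np.hstack([cv2.imread("pics/c_scene.png"),cv2.imread("pics/c_top.png")]))
E
```

```text
scene 774 41 [ 538.81052206 -218.38913545  118.4298397 ] [ 516.43335093 -231.23850074  104.62248355] [ 580.2654409  -200.3897606   143.56403884]
[ 5.91205604e+02 -2.29984559e+02 -1.25660072e-01 -1.03260149e+00] 12.385818282783696 0.579829643485048
8 22 [14.36333958 12.10696135  1.5943654 ] 6.832288610522437
20 26 [26.3263662  12.39993988  0.84172577] 6.059497189311372
32 35 [39.17526684 14.1177468   0.09128817] 5.854032220975113
44 20 [49.5786553  13.65554692 -0.19894908] 3.059051540912129
56 21 [60.53738885 17.11535448 -1.82111016] 0.9550759041049441
top 688 263 [ 538.29111357 -206.13685292  117.75935587] [ 490.08959499 -232.50739211   85.3293266 ] [ 581.11235804 -184.31930373  138.30738377]
[ 5.86802239e+02 -2.13157037e+02 -1.07163455e-01 -2.71571733e+00] 405.895616442885 1.608707830467563
8 22 [13.82574542  0.17763414  5.21289129] 8.164104057472338
20 26 [26.04253695  1.11809928  3.63452599] 7.851390131307909
32 22 [38.3836806  -0.53563429  5.15012508] 7.67590386341995
44 22 [49.41104733  1.11396109  2.10950407] 6.084462664868892
56 16 [61.96521328 -0.20182449  0.64025383] 3.8904084377419883
```

View pics/c.png

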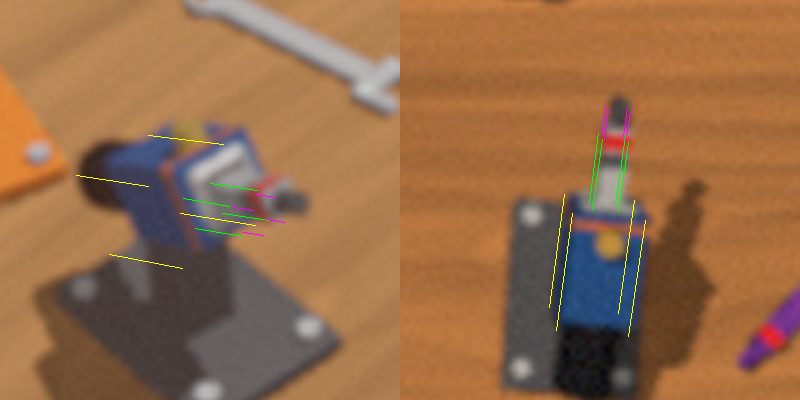

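The crop shows a steel bar with a red band and dark tip in the blue barrel, so it's the right target. The overlay is off because the blue mask was poor, so I'll refit on the full local point cloud.

```bash
cat >> h.py <<'E'
def sdf(L,ins=True):
    g=np.maximum(np.hypot(L[:,1],L[:,2])-19,np.abs(L[:,0]+90)-15)
    s=[box(L,[-75,-22,-22],[0,22,22]),box(L,[-24,-5,22],[-14,5,34])]
    if ins: s+=[box(L,[0,-8,-8],[44,8,8]),box(L,[44,-6.5,-6.5],[62,6.5,6.5])]
    return np.where((L[:,0]<-75)&(np.hypot(L[:,1],L[:,2])<26),0,np.min(s,0))
def fit(P,x0,ins=True):
    B=P
    def f(p):
        A,o=frame(p);L=(B-o-[0,0,p[3]])@A.T
        return np.r_[np.clip(sdf(L,ins),-12,12),p[3]/2]
    best=None
    for s in(-.4,-.2,0,.2):
        for dx in(0,15):
            z=least_squares(f,[x0[0]+dx,x0[1],s,0],loss="cauchy",f_scale=1.)
            if best is None or z.cost<best.cost:best=z
    return best
E
python3 - <<'E'
from h import *
tile=[]
for c in("scene","top"):
    im=cv2.imread(f"pics/{c}0.png");d=np.load(f"{c}0.npy");P=cloud(c,d)
    near=(abs(P[...,0]-590)<110)&(abs(P[...,1]+215)<60)&(P[...,2]>95)&(P[...,2]<200)&(d>0)
    b=fit(P[near],[585,-218]);p=b.x;print(c,near.sum(),p,b.cost,np.median(abs(b.fun)))
    A,o=frame(p);o=o+[0,0,p[3]]
    big=cv2.resize(im,None,fx=5,fy=5,interpolation=cv2.INTER_CUBIC)
    for x0,x1,h,col in((-75,0,22,(0,255,255)),(0,44,8,(0,255,0)),(44,62,6.5,(255,0,255))):
        V=np.array([[x,y,z] for x in(x0,x1) for y in(-h,h) for z in(-h,h)])
        e=((proj(c,V@A+o)+.5)*5-.5).astype(int)
        for i in range(8):
            for j in(1,2,4):
                if not i&j: cv2.line(big,tuple(map(int,e[i])),tuple(map(int,e[i|j])),col,1)
    u,v=proj(c,o).astype(int)*5
    tile.append(big[v-200:v+200,u-200:u+200])
cv2.imwrite("pics/d.png",np.hstack(tile))
E
```

```text
scene 642 [ 5.91337187e+02 -2.12711877e+02 -1.08994730e-01 -2.27674873e+00] 300.0438274479298 0.9299334928308642
top 548 [ 5.90499805e+02 -2.13777811e+02 -1.12130507e-01 -8.88404937e-01] 291.630585245186 1.077375705977019
```

View pics/d.png

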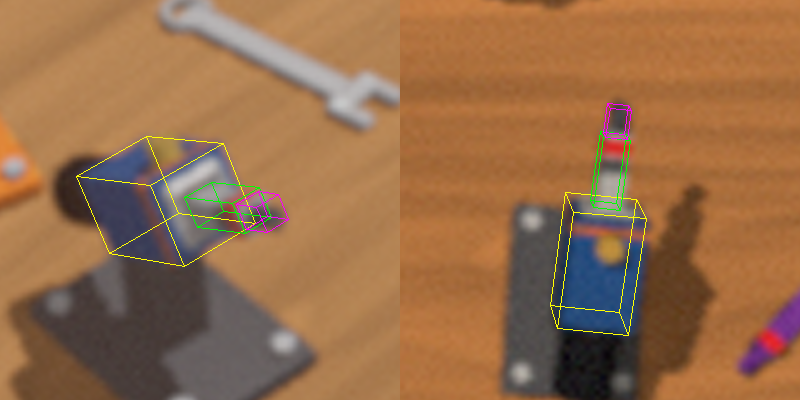

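The two cameras agree within 1 to 2 mm: mouth at about (591,-213,125), yaw about -0.11. I'll grip the y faces from square above, 20 mm from the mouth. Then I pull, turn 180° about tool z, insert part way, regrip farther out and push home.

```bash
cat >> h.py <<'E'
from scipy.spatial.transform import Rotation as Ro
A,O=frame([591,-213.3,-.110]);  # rows xb,yb,zb
def goal(x,z,flip=False,y=0):
    """grasp point at (x,y,z) of barrel frame -> TCP pos, R"""
    s=1 if not flip else -1
    R=np.stack([s*A[0],-s*A[1],-A[2]],1)
    return O+np.array([x,y,z])@A-19*A[2],R
def delta(T,R):
    s=r.sense();C=Ro.from_euler("xyz",s["tcp_rot"]).as_matrix()
    print("t",round(s["clock"],2),"tcp",s["eef_pos"].round(1),"rpy",s["tcp_rot"].round(3),"F",s["contact_force"].round(1),"op",round(s["opening"],3),"q",s["qpos"].round(2))
    rv=Ro.from_matrix(C.T@R).as_rotvec(degrees=True)
    print("shift cm (now axes)",(C.T@(T-s["eef_pos"])/10).round(2),"shift in goal axes",(R.T@(T-s["eef_pos"])/10).round(2),"rotvec deg",rv.round(2))
    G=s["eef_pos"]-19*C[:,2];print("grasp pt in barrel",(A@(G-O)).round(1))
E
python3 - <<'E'
from h import *
delta(*goal(20,90))
E
```

```text
t 0.7 tcp [ 148.4 -607.1  192.5] rpy [ 3.142 -0.     0.24 ] F [-0.  -0.4 -0.4] op 1.001 q [-1.33  0.35  1.63  0.    1.16 -0.  ]
shift cm (now axes) [ 50.63 -28.37  -0.4 ] shift in goal axes [ 32.98 -44.    18.58] rotvec deg [-5.24 29.69 19.58]
grasp pt in barrel [-300.3 -440.   273.2]
```

>>> move_arm(increments=[{"tz": -3, "gripper": 1}, {"tz": -3}, {"tz": -2, "tx": 3, "ty": -1.5}, {"tx": 4, "ty": -2.2}, {"tx": 4, "ty": -2.2}, {"tx": 4, "ty": -2.2}, {"tx": 4, "ty": -2.2}, {"tx": 4, "ty": -2.2}, {"tx": 4, "ty": -2.2}, {"tx": 4, "ty": -2.2}, {"tx": 4, "ty": -2.2}, {"tx": 4, "ty": -2.2}])

```text
invalid input
```

>>> move_arm(increments=[{"tx": 3, "ty": -2}, {"tx": 3, "ty": -2}, {"tx": 3, "ty": -2}, {"rx": -1.05, "ry": 5.94, "rz": 3.92}, {"rx": -1.05, "ry": 5.94, "rz": 3.92}, {"rx": -1.05, "ry": 5.94, "rz": 3.92}, {"rx": -1.05, "ry": 5.94, "rz": 3.92}, {"rx": -1.05, "ry": 5.94, "rz": 3.92}, {}])

```text
invalid input
```

```bash
python3 -c "
from h import *
delta(*goal(20,90))"
```

```text
t 0.7 tcp [ 148.4 -607.1  192.5] rpy [ 3.142 -0.     0.24 ] F [-0.  -0.4 -0.4] op 1.001 q [-1.33  0.35  1.63  0.    1.16 -0.  ]
shift cm (now axes) [ 50.63 -28.37  -0.4 ] shift in goal axes [ 32.98 -44.    18.58] rotvec deg [-5.24 29.69 19.58]
grasp pt in barrel [-300.3 -440.   273.2]
```

>>> move_arm(increments=[{"tx": 0, "ty": 0, "tz": -3, "rx": 0, "ry": 0, "rz": 0, "gripper": 1}, {"tx": 0, "ty": 0, "tz": -3, "rx": 0, "ry": 0, "rz": 0, "gripper": 1}], squeeze=80)

```text
clock: 0.9
eef_pos: [148.3, -606.4, 252.3]
tcp_rot: [-3.139, -0.0, 0.24]
contact_force: [0.1, 0.2, 0.3]
opening: 0.997
```

>>> move_arm(increments=[{"tx": 4, "ty": -2.2, "tz": 0, "rx": 0, "ry": 0, "rz": 0, "gripper": 1}, {"tx": 4, "ty": -2.2, "tz": 0, "rx": 0, "ry": 0, "rz": 0, "gripper": 1}, {"tx": 4, "ty": -2.2, "tz": 0, "rx": 0, "ry": 0, "rz": 0, "gripper": 1}, {"tx": 4, "ty": -2.2, "tz": 0, "rx": 0, "ry": 0, "rz": 0, "gripper": 1}, {"tx": 4, "ty": -2.2, "tz": 0, "rx": 0, "ry": 0, "rz": 0, "gripper": 1}, {"tx": 4, "ty": -2.2, "tz": 0, "rx": 0, "ry": 0, "rz": 0, "gripper": 1}, {"tx": 4, "ty": -2.2, "tz": 0, "rx": 0, "ry": 0, "rz": 0, "gripper": 1}, {"tx": 4, "ty": -2.2, "tz": 0, "rx": 0, "ry": 0, "rz": 0, "gripper": 1}, {"tx": 4, "ty": -2.2, "tz": 0, "rx": 0, "ry": 0, "rz": 0, "gripper": 1}, {"tx": 4, "ty": -2.2, "tz": 0, "rx": 0, "ry": 0, "rz": 0, "gripper": 1}, {"tx": 4, "ty": -2.2, "tz": 0, "rx": 0, "ry": 0, "rz": 0, "gripper": 1}, {"tx": 4, "ty": -2.2, "tz": 0, "rx": 0, "ry": 0, "rz": 0, "gripper": 1}], squeeze=80)

```text
clock: 2.1
eef_pos: [553.2, -235.2, 252.7]
tcp_rot: [3.141, -0.0, 0.24]
contact_force: [-0.3, -1.3, -0.4]
opening: 0.998
```

>>> move_arm(increments=[{"tx": 0, "ty": 0, "tz": 0, "rx": -1.05, "ry": 5.94, "rz": 3.92, "gripper": 1}, {"tx": 0, "ty": 0, "tz": 0, "rx": -1.05, "ry": 5.94, "rz": 3.92, "gripper": 1}, {"tx": 0, "ty": 0, "tz": 0, "rx": -1.05, "ry": 5.94, "rz": 3.92, "gripper": 1}, {"tx": 0, "ty": 0, "tz": 0, "rx": -1.05, "ry": 5.94, "rz": 3.92, "gripper": 1}, {"tx": 0, "ty": 0, "tz": 0, "rx": -1.05, "ry": 5.94, "rz": 3.92, "gripper": 1}, {"tx": 0, "ty": 0, "tz": 0, "rx": 0, "ry": 0, "rz": 0, "gripper": 1}], squeeze=80)

```text
clock: 2.7
eef_pos: [548.6, -235.3, 250.4]
tcp_rot: [-3.139, -0.522, -0.114]
contact_force: [0.1, 0.7, -0.6]
opening: 0.997
```

```bash
python3 -c "
from h import *
delta(*goal(20,90))"
```

```text
t 2.7 tcp [ 548.6 -235.3  250.4] rpy [-3.139 -0.522 -0.114] F [ 0.1  0.7 -0.6] op 0.997 q [-0.54  0.01  2.04  0.36  0.64  0.9 ]
shift cm (now axes) [-0.83 -2.65  5.75] shift in goal axes [-0.82 -2.65  5.74] rotvec deg [-0.03  0.09 -0.19]
grasp pt in barrel [ 28.3 -26.5 147.4]
```

>>> move_arm(increments=[{"tx": -0.4, "ty": -1.3, "tz": 2.8, "rx": 0, "ry": 0, "rz": -0.1, "gripper": 1}, {"tx": -0.43, "ty": -1.35, "tz": 2.8, "rx": 0, "ry": 0, "rz": -0.1, "gripper": 1}, {"tx": 0, "ty": 0, "tz": 2.5, "rx": 0, "ry": 0, "rz": 0, "gripper": 1}, {"tx": 0, "ty": 0, "tz": 2.5, "rx": 0, "ry": 0, "rz": 0, "gripper": 1}, {"tx": 0, "ty": 0, "tz": 0, "rx": 0, "ry": 0, "rz": 0, "gripper": 1}], squeeze=80)

```text
clock: 3.2
eef_pos: [601.1, -214.6, 154.0]
tcp_rot: [3.141, -0.519, -0.104]
contact_force: [-0.6, 0.6, -0.3]
opening: 0.998
```

```bash
python3 - <<'E'
from h import *
delta(*goal(20,0))
t=[]
for c in("scene","top"):
    p,d=r.grab_frame(c);u,v=proj(c,O).astype(int)
    t.append(cv2.resize(p[v-60:v+60,u-50:u+50,::-1],(400,480),interpolation=cv2.INTER_CUBIC))
cv2.imwrite("pics/e.png",np.hstack(t))
E
```

```text
t 3.2 tcp [ 601.1 -214.6  154. ] rpy [ 3.141 -0.519 -0.104] F [-0.6  0.6 -0.3] op 0.998 q [-0.44  0.21  2.07  0.43  0.41  0.87]
shift cm (now axes) [-0.32 -0.01  3.9 ] shift in goal axes [-0.33 -0.02  3.9 ] rotvec deg [-0.12  0.25  0.28]
grasp pt in barrel [23.4 -0.2 39. ]
```

View pics/e.png

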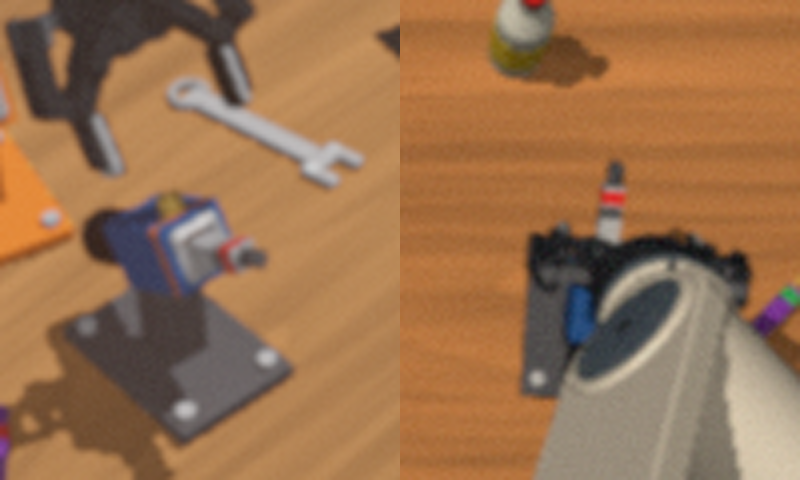

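```bash
python3 - <<'E'
from h import *
delta(*goal(20,0))
u,v=proj("scene",O).astype(int)
for n,x in(("axis20",(20,0,0)),("pads y+",(20,43,33)),("pads y-",(20,-43,33)),("tcp",(20,0,20)),("tip",(62,0,0))):
    print(n,((proj("scene",O+np.array(x)@A)-[u-50,v-60])*4).round())
E
```

```text
t 3.3 tcp [ 601.  -215.2  156.5] rpy [ 3.14  -0.522 -0.105] F [-0.3  0.4  0.4] op 0.997 q [-0.44  0.2   2.07  0.43  0.41  0.88]
shift cm (now axes) [-0.45 -0.08  4.12] shift in goal axes [-0.46 -0.08  4.12] rotvec deg [-0.05  0.08  0.25]
grasp pt in barrel [24.6 -0.8 41.2]
axis20 [218. 246.]
pads y+ [254. 164.]
pads y- [138. 230.]
tcp [205. 216.]
tip [255. 250.]
```

```bash
python3 - <<'E'
from h import *
p,d=r.grab_frame("scene");P=cloud("scene",d);L=(P-O)@A.T
u,v=proj("scene",O).astype(int);v-=60;u-=50
cv2.imwrite("pics/f_raw.png",p[:,:,::-1])
for cx,cy in((90,120),(105,145),(112,160),(115,168),(225,60),(235,75),(243,92),(50,120),(130,200),(180,230)):
    a,b=v+cy//4,u+cx//4
    print((cx,cy),p[a,b],d[a,b].round(),L[a,b].round(1),P[a,b].round(1))
# lowest gripper points
m=(L[...,0]>-40)&(L[...,0]<70)&(abs(L[...,1])<70)&(L[...,2]>25)&(L[...,2]<160)&(d>0)
Q=L[m];print(m.sum())
for lo in range(25,120,8):
    q=Q[(Q[:,2]>=lo)&(Q[:,2]<lo+8)]
    if len(q):print(lo,len(q),q.min(0).round(),np.median(q,0).round(),q.max(0).round())
E
```

```text
(90, 120) [94 87 86] 1093.0 [ 31.9 -51.  106.9] [ 559.8 -261.2  233.6]
(105, 145) [144 141 140] 1097.0 [ 33.7 -48.5  90.8] [ 569.6 -259.8  220.5]
(112, 160) [151 149 149] 1098.0 [ 35.7 -48.7  81. ] [ 576.1 -260.6  212.9]
(115, 168) [136 123 119] 1101.0 [ 33.  -49.4  76.2] [ 576.1 -261.3  207.5]
(225, 60) [103  97  95] 1145.0 [ 32.5  43.4 101. ] [ 573.6 -167.7  228.8]
(235, 75) [136 131 130] 1146.0 [34.9 44.1 92.9] [ 579.7 -167.7  222.9]
(243, 92) [133 126 125] 1148.0 [35.5 43.8 80.1] [ 586.5 -168.7  212.1]
(50, 120) [176 128  83] 1467.0 [-323.2   82.1   38.4] [302.7 -98.8  -3.4]
(130, 200) [190 141  91] 1393.0 [-221.4   70.   -17.5] [ 416.8 -123.7   -0.9]
(180, 230) [193 192 193] 1166.0 [-0.6 -8.2 14.7] [ 582.3 -220.6  137.4]
1118
25 27 [-24.  -8.  26.] [-14.  -1.  30.] [-10.  11.  33.]
33 1 [-13. -10.  33.] [-13. -10.  33.] [-13. -10.  33.]
73 41 [ 13. -55.  73.] [ 31. -44.  78.] [38. 50. 81.]
81 58 [ 13. -57.  81.] [32. -1. 85.] [38. 55. 89.]
89 58 [ 13. -57.  89.] [ 31. -43.  93.] [39. 57. 97.]
97 58 [ 13. -58.  97.] [ 32. -44. 101.] [ 39.  55. 105.]
105 56 [ 16. -58. 105.] [ 32. -44. 109.] [ 38.  55. 113.]
113 72 [ 12. -70. 113.] [ 34.  41. 118.] [ 40.  70. 121.]
```

The camera sees the open fingers ending at about z=74 in the barrel frame, but the reported TCP implies about 35. I'll shut the gripper in the air to see where the tips really are.

>>> move_arm(increments=[{"tx": 0, "ty": 0, "tz": 0, "rx": 0, "ry": 0, "rz": 0, "gripper": -0.6}, {"tx": 0, "ty": 0, "tz": 0, "rx": 0, "ry": 0, "rz": 0, "gripper": -0.6}, {"tx": 0, "ty": 0, "tz": 0, "rx": 0, "ry": 0, "rz": 0, "gripper": -0.6}, {"tx": 0, "ty": 0, "tz": 0, "rx": 0, "ry": 0, "rz": 0, "gripper": -0.6}, {"tx": 0, "ty": 0, "tz": 0, "rx": 0, "ry": 0, "rz": 0, "gripper": -0.6}, {"tx": 0, "ty": 0, "tz": 0, "rx": 0, "ry": 0, "rz": 0, "gripper": -0.6}, {"tx": 0, "ty": 0, "tz": 0, "rx": 0, "ry": 0, "rz": 0, "gripper": -0.6}, {"tx": 0, "ty": 0, "tz": 0, "rx": 0, "ry": 0, "rz": 0, "gripper": -0.6}], squeeze=80)

```text
clock: 4.15
eef_pos: [600.4, -215.4, 156.5]
tcp_rot: [3.14, -0.524, -0.106]
contact_force: [-0.0, 0.1, -0.3]
opening: 0.197
```

```bash
cat >> h.py <<'E'
def look(name,lo=10,hi=130):
    t=[]
    for c in("scene","top"):
        p,d=r.grab_frame(c);L=(cloud(c,d)-O)@A.T
        np.save(f"pics/{name}_{c}.npy",d)
        u,v=proj(c,O).astype(int)
        t.append(cv2.resize(p[v-60:v+60,u-50:u+50,::-1],(400,480),interpolation=cv2.INTER_CUBIC))
        m=(L[...,0]>-40)&(L[...,0]<150)&(abs(L[...,1])<70)&(L[...,2]>lo)&(L[...,2]<hi)&(d>0)
        Q=L[m];print(c)
        for z in range(lo,hi,10):
            q=Q[(Q[:,2]>=z)&(Q[:,2]<z+10)]
            if len(q)>3:print(z,len(q),np.percentile(q,5,0).round(),np.median(q,0).round(),np.percentile(q,95,0).round())
    cv2.imwrite(f"pics/{name}.png",np.hstack(t))
E
python3 -c "
from h import *
delta(*goal(20,0));look('g')"
```

```text
t 4.15 tcp [ 600.4 -215.4  156.5] rpy [ 3.14  -0.524 -0.106] F [-0.   0.1 -0.3] op 0.197 q [-0.45  0.2   2.07  0.43  0.4   0.87]
shift cm (now axes) [-0.41 -0.11  4.15] shift in goal axes [-0.41 -0.1   4.15] rotvec deg [ 0.01 -0.    0.18]
grasp pt in barrel [24.1 -1.  41.5]
scene
10 119 [-33. -23.  11.] [-4. -5. 16.] [ 1. 21. 20.]
20 59 [-35. -20.  20.] [-12.  -4.  21.] [-4. 19. 29.]
30 15 [-22.  -7.  31.] [-15.  -1.  32.] [-9.  6. 33.]
60 55 [ 16. -21.  61.] [31.  7. 66.] [36. 14. 70.]
70 70 [ 16. -23.  71.] [ 31. -10.  75.] [36. 19. 80.]
80 74 [ 17. -23.  80.] [30. -2. 85.] [36. 19. 90.]
90 77 [ 16. -23.  91.] [31. -9. 95.] [36. 19. 99.]
100 104 [ 15. -39. 101.] [ 33.   9. 106.] [ 38.  31. 109.]
110 159 [ 15. -42. 111.] [ 33. -10. 115.] [ 38.  39. 119.]
120 173 [ 13. -50. 120.] [ 34.  -9. 125.] [ 41.  44. 130.]
top
10 5 [-39.  11.  18.] [-36.  15.  19.] [-29.  21.  20.]
20 8 [-39.  16.  21.] [-34.  20.  23.] [-29.  22.  25.]
60 5 [ 23. -13.  63.] [30. 12. 68.] [35. 18. 69.]
70 12 [ 28. -19.  71.] [34. -2. 75.] [35. 19. 79.]
80 6 [ 31. -15.  85.] [34. 10. 87.] [34. 18. 89.]
90 4 [ 31. -10.  93.] [34.  8. 97.] [35. 19. 99.]
100 7 [ 30.  15. 105.] [ 35.  22. 108.] [ 37.  35. 109.]
110 27 [ 21. -39. 113.] [ 29.  25. 116.] [ 37.  34. 119.]
120 18 [ 24. -44. 120.] [ 35.  31. 124.] [ 37.  41. 129.]
```

View pics/g.png

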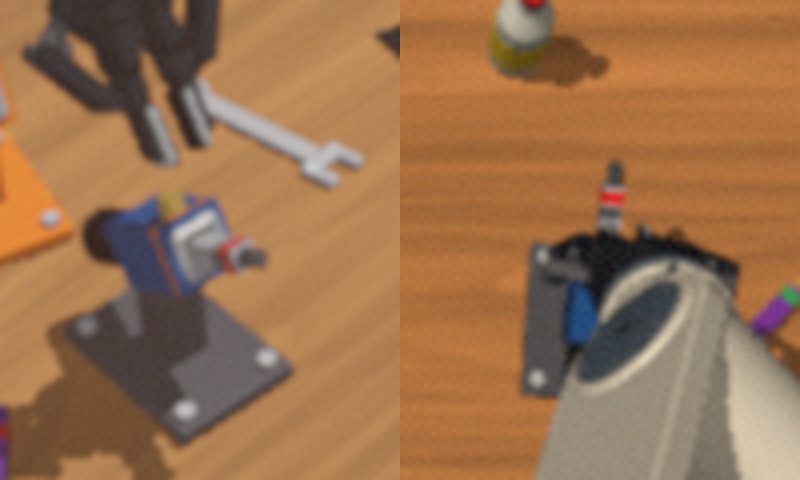

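Both cameras agree: the real fingertips are about 39 mm behind the reported TCP along the tool axis, and the swing matches the description. I'll work from the seen offset and descend in two steps, checking force.

>>> move_arm(increments=[{"tx": -0.5, "ty": -0.15, "tz": 0, "rx": 0, "ry": 0, "rz": 0.1, "gripper": 0.3}, {"tx": 0, "ty": 0, "tz": 0, "rx": 0, "ry": 0, "rz": 0, "gripper": 0.3}, {"tx": 0, "ty": 0, "tz": 0, "rx": 0, "ry": 0, "rz": 0, "gripper": 0.3}, {"tx": 0, "ty": 0, "tz": 0, "rx": 0, "ry": 0, "rz": 0, "gripper": 0.3}, {"tx": 0, "ty": 0, "tz": 0, "rx": 0, "ry": 0, "rz": 0, "gripper": 0.3}, {"tx": 0, "ty": 0, "tz": 1, "rx": 0, "ry": 0, "rz": 0, "gripper": 0.3}, {"tx": 0, "ty": 0, "tz": 1, "rx": 0, "ry": 0, "rz": 0, "gripper": 0.3}, {"tx": 0, "ty": 0, "tz": 1, "rx": 0, "ry": 0, "rz": 0, "gripper": 0.3}, {"tx": 0, "ty": 0, "tz": 1, "rx": 0, "ry": 0, "rz": 0, "gripper": 0.3}, {"tx": 0, "ty": 0, "tz": 1, "rx": 0, "ry": 0, "rz": 0, "gripper": 0.3}, {"tx": 0, "ty": 0, "tz": 0, "rx": 0, "ry": 0, "rz": 0, "gripper": 0.3}], squeeze=80)

```text
clock: 5.35
eef_pos: [621.0, -215.9, 108.8]
tcp_rot: [3.142, -0.522, -0.109]
contact_force: [0.6, 0.2, -0.1]
opening: 0.65
```

```bash
python3 -c "
from h import *
delta(*goal(20,-39));look('i',8,90)"
```

```text
t 5.35 tcp [ 621.  -215.9  108.8] rpy [ 3.142 -0.522 -0.109] F [ 0.6  0.2 -0.1] op 0.65 q [-0.43  0.31  2.06  0.54  0.31  0.78]
shift cm (now axes) [0.2  0.08 2.89] shift in goal axes [0.2  0.08 2.89] rotvec deg [-0.03  0.11  0.07]
grasp pt in barrel [ 18.1   0.7 -10.1]
scene
8 83 [-32. -33.   9.] [-1.  1. 14.] [27. 30. 17.]
18 121 [-24. -39.  19.] [13.  5. 21.] [30. 36. 27.]
28 81 [-14. -40.  28.] [24. -1. 32.] [31. 39. 37.]
38 72 [ 11. -41.  39.] [25.  1. 43.] [30. 40. 48.]
48 71 [ 11. -42.  49.] [27. 29. 53.] [31. 44. 58.]
58 144 [  9. -58.  59.] [ 28. -28.  64.] [33. 55. 68.]
68 156 [  6. -59.  69.] [ 28. -24.  73.] [34. 58. 78.]
78 187 [  6. -62.  79.] [ 28. -11.  83.] [36. 58. 88.]
88 40 [  8. -61.  88.] [30.  0. 89.] [36. 55. 90.]
top
8 6 [-27.  -5.   9.] [19. 12. 14.] [36. 31. 17.]
18 16 [-39. -31.  20.] [-29.  20.  24.] [28. 39. 27.]
28 5 [ 19. -32.  28.] [28. 30. 28.] [28. 41. 30.]
38 6 [ 26. -33.  38.] [28. 30. 42.] [30. 38. 46.]
58 31 [ 14. -51.  59.] [24. 36. 64.] [31. 44. 68.]
68 29 [ 16. -55.  68.] [28. 34. 72.] [31. 55. 78.]
78 23 [ 22. -53.  79.] [29. 29. 82.] [34. 55. 86.]
88 5 [ 24. -59.  88.] [ 30. -52.  89.] [30. 61. 89.]
```

>>> move_arm(increments=[{"tx": 0, "ty": 0, "tz": 1, "rx": 0, "ry": 0, "rz": 0, "gripper": 0.3}, {"tx": 0, "ty": 0, "tz": 1, "rx": 0, "ry": 0, "rz": 0, "gripper": 0.3}, {"tx": 0, "ty": 0, "tz": 0.8, "rx": 0, "ry": 0, "rz": 0, "gripper": 0.3}, {"tx": 0, "ty": 0, "tz": 0, "rx": 0, "ry": 0, "rz": 0, "gripper": -1}, {"tx": 0, "ty": 0, "tz": 0, "rx": 0, "ry": 0, "rz": 0, "gripper": -1}, {"tx": 0, "ty": 0, "tz": 0, "rx": 0, "ry": 0, "rz": 0, "gripper": -1}, {"tx": 0, "ty": 0, "tz": 0, "rx": 0, "ry": 0, "rz": 0, "gripper": -1}, {"tx": 0, "ty": 0, "tz": 0, "rx": 0, "ry": 0, "rz": 0, "gripper": -1}, {"tx": 0, "ty": 0, "tz": 0, "rx": 0, "ry": 0, "rz": 0, "gripper": -1}, {"tx": 0, "ty": 0, "tz": 0, "rx": 0, "ry": 0, "rz": 0, "gripper": -1}, {"tx": 0, "ty": 0, "tz": 0, "rx": 0, "ry": 0, "rz": 0, "gripper": -1}], squeeze=80)

```text
clock: 6.55
eef_pos: [635.0, -217.7, 86.6]
tcp_rot: [3.141, -0.524, -0.108]
contact_force: [-2.3, 0.9, 2.2]
opening: 0.166
```

```bash
python3 -c "
from h import *
delta(*goal(20,-39));print(r.sense()['wrist_torque']);look('j',-30,60)"
```

```text
t 6.55 tcp [ 635.  -217.7   86.6] rpy [ 3.141 -0.524 -0.108] F [-2.3  0.9  2.2] op 0.166 q [-0.42  0.36  2.05  0.6   0.27  0.71]
shift cm (now axes) [0.09 0.05 0.27] shift in goal axes [0.09 0.05 0.27] rotvec deg [ 0.   -0.01  0.08]
grasp pt in barrel [ 19.1   0.5 -36.3]
[0.18269289 0.47257812 0.07549134]
scene
-30 22 [-34. -23. -24.] [ -9. -20. -23.] [ -2.  -9. -20.]
-20 59 [-36. -22. -19.] [ -3. -17. -14.] [ 43.  -6. -10.]
-10 127 [-28. -23.  -9.] [ 27. -12.  -5.] [64.  5. -1.]
0 149 [-28. -22.   0.] [25. -8.  4.] [47. 13.  9.]
10 117 [-34. -22.  10.] [ 15. -12.  15.] [31. 19. 19.]
20 83 [ -3. -33.  20.] [28. 10. 26.] [34. 28. 30.]
30 148 [  8. -39.  31.] [30. 10. 35.] [33. 39. 39.]
40 151 [  8. -46.  41.] [29.  9. 45.] [36. 44. 50.]
50 159 [  8. -52.  51.] [30.  2. 55.] [37. 51. 60.]
top
-20 7 [-27.  -8. -16.] [ 28.  13. -14.] [ 29.  21. -11.]
-10 20 [-33.  -4.  -8.] [45.  4. -2.] [62. 22. -0.]
0 60 [24. -8.  1.] [38.  0.  4.] [59. 20.  8.]
10 6 [-26.  11.  10.] [ 2. 20. 14.] [29. 22. 18.]
20 8 [-31.  10.  23.] [26. 20. 26.] [30. 23. 29.]
30 21 [15. 19. 34.] [25. 27. 38.] [31. 37. 40.]
40 12 [ 21. -47.  40.] [29. 25. 44.] [31. 37. 50.]
50 17 [ 24. -44.  51.] [30. 37. 54.] [34. 50. 59.]
```

View pics/j.png

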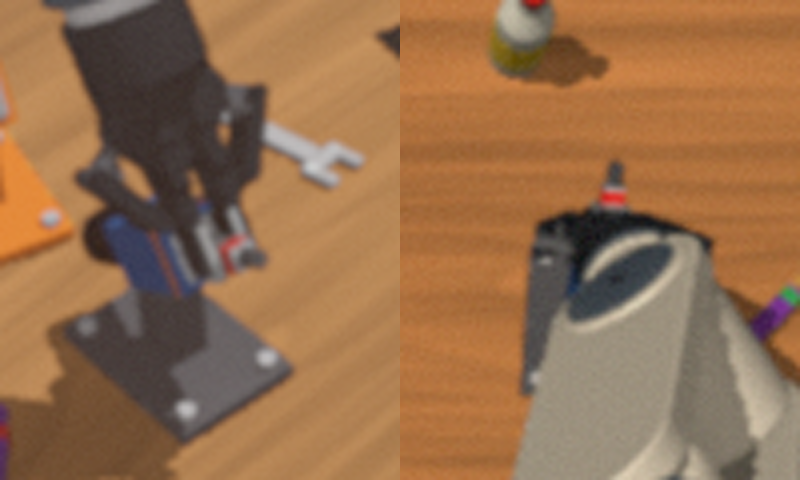

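The insert is gripped: opening 0.166, pads either side of the bar behind the red band. Now I pull along the bore.

>>> move_arm(increments=[{"tx": 0.5, "ty": 0, "tz": 0, "rx": 0, "ry": 0, "rz": 0, "gripper": -1}, {"tx": 0.8, "ty": 0, "tz": 0, "rx": 0, "ry": 0, "rz": 0, "gripper": -1}, {"tx": 1, "ty": 0, "tz": 0, "rx": 0, "ry": 0, "rz": 0, "gripper": -1}, {"tx": 1, "ty": 0, "tz": 0, "rx": 0, "ry": 0, "rz": 0, "gripper": -1}, {"tx": 1, "ty": 0, "tz": 0, "rx": 0, "ry": 0, "rz": 0, "gripper": -1}, {"tx": 1, "ty": 0, "tz": 0, "rx": 0, "ry": 0, "rz": 0, "gripper": -1}, {"tx": 1, "ty": 0, "tz": 0, "rx": 0, "ry": 0, "rz": 0, "gripper": -1}, {"tx": 1, "ty": 0, "tz": 0, "rx": 0, "ry": 0, "rz": 0, "gripper": -1}, {"tx": 1.2, "ty": 0, "tz": 0, "rx": 0, "ry": 0, "rz": 0, "gripper": -1}, {"tx": 1.5, "ty": 0, "tz": 0, "rx": 0, "ry": 0, "rz": 0, "gripper": -1}, {"tx": 1.5, "ty": 0, "tz": 0, "rx": 0, "ry": 0, "rz": 0, "gripper": -1}, {"tx": 0.5, "ty": 0, "tz": 0, "rx": 0, "ry": 0, "rz": 0, "gripper": -1}], squeeze=80)

```text
clock: 7.85
eef_pos: [740.4, -229.4, 148.0]
tcp_rot: [3.14, -0.526, -0.108]
contact_force: [-0.4, -0.9, -1.6]
opening: 0.168
```

```bash
python3 - <<'E'
from h import *
delta(*goal(135,-39))
p,d=r.grab_frame("scene");L=(cloud("scene",d)-O)@A.T
cv2.imwrite("pics/k_s.png",p[:,:,::-1]);np.save("pics/k.npy",d)
for q in("hex_tip","star_tip"):
    for o in r.place_of(q,"scene")[:3]:
        a,b=np.round(o["location"]).astype(int);print(q,(a,b),round(o["confidence"],2),L[a,b].round(1))
u,v=proj("scene",O).astype(int)
cv2.imwrite("pics/k.png",cv2.resize(p[v-80:v+50,u-40:u+90,::-1],(560,560),interpolation=cv2.INTER_CUBIC))
m=(L[...,0]>10)&(L[...,0]<230)&(abs(L[...,1])<18)&(abs(L[...,2])<14)&(d>0);Q=L[m]
for x in range(10,220,12):
    q=Q[(Q[:,0]>=x)&(Q[:,0]<x+12)]
    if len(q)>3:print(x,len(q),np.percentile(q,10,0).round(),np.percentile(q,90,0).round())
E
```

```text
t 7.85 tcp [ 740.4 -229.4  148. ] rpy [ 3.14  -0.526 -0.108] F [-0.4 -0.9 -1.6] op 0.168 q [-0.36  0.4   1.8   0.3   0.45  1.08]
shift cm (now axes) [-0.67  0.04  0.28] shift in goal axes [-0.67  0.04  0.28] rotvec deg [ 0.04 -0.14  0.11]
grasp pt in barrel [141.6   0.4 -36.2]
hex_tip (np.int64(237), np.int64(312)) 0.75 [-75.4 156.3 -99.9]
hex_tip (np.int64(275), np.int64(217)) 0.72 [-109.9 -119.4  -63.5]
star_tip (np.int64(316), np.int64(212)) 0.77 [ -42.7 -193.3 -119.6]
star_tip (np.int64(236), np.int64(287)) 0.64 [96.7 -7.6  3.1]
58 4 [65. -4. -3.] [69. -2.  2.]
70 10 [72. -5. -5.] [77. -2.  4.]
82 21 [ 84.  -8. -10.] [93. -3.  5.]
94 25 [97. -8. -7.] [104.  -4.   5.]
106 4 [108.  -8.  -8.] [111.  -7.   2.]
130 17 [133. -17.   4.] [141.   9.  12.]
142 97 [146. -16.  -8.] [153.  11.  11.]
154 45 [154. -11. -10.] [165.   6.   9.]
166 38 [167.  -7.  -9.] [175.   4.   3.]
178 29 [181.  -4.  -8.] [186.   4.   0.]
```

View pics/k.png

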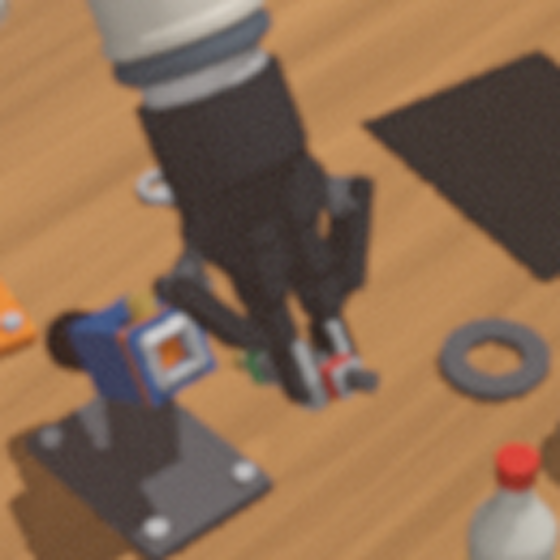

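The insert is fully out, star end toward the barrel, with its centre about 125 mm out. Now the half turn about tool z.

>>> move_arm(increments=[{"tx": 0, "ty": 0, "tz": 0, "rx": 0, "ry": 0, "rz": -5, "gripper": -1}, {"tx": 0, "ty": 0, "tz": 0, "rx": 0, "ry": 0, "rz": -8.5, "gripper": -1}, {"tx": 0, "ty": 0, "tz": 0, "rx": 0, "ry": 0, "rz": -8.5, "gripper": -1}, {"tx": 0, "ty": 0, "tz": 0, "rx": 0, "ry": 0, "rz": -8.5, "gripper": -1}, {"tx": 0, "ty": 0, "tz": 0, "rx": 0, "ry": 0, "rz": -8.5, "gripper": -1}, {"tx": 0, "ty": 0, "tz": 0, "rx": 0, "ry": 0, "rz": -8.5, "gripper": -1}, {"tx": 0, "ty": 0, "tz": 0, "rx": 0, "ry": 0, "rz": -8.5, "gripper": -1}, {"tx": 0, "ty": 0, "tz": 0, "rx": 0, "ry": 0, "rz": -8.5, "gripper": -1}, {"tx": 0, "ty": 0, "tz": 0, "rx": 0, "ry": 0, "rz": -8.5, "gripper": -1}, {"tx": 0, "ty": 0, "tz": 0, "rx": 0, "ry": 0, "rz": -8.5, "gripper": -1}, {"tx": 0, "ty": 0, "tz": 0, "rx": 0, "ry": 0, "rz": -8.5, "gripper": -1}], squeeze=80)

```text
clock: 9.1
eef_pos: [737.2, -228.7, 145.5]
tcp_rot: [2.62, 0.003, 1.467]
contact_force: [0.3, -0.4, -1.8]
opening: 0.165
```

>>> move_arm(increments=[{"tx": 0, "ty": 0, "tz": 0, "rx": 0, "ry": 0, "rz": -8.5, "gripper": -1}, {"tx": 0, "ty": 0, "tz": 0, "rx": 0, "ry": 0, "rz": -8.5, "gripper": -1}, {"tx": 0, "ty": 0, "tz": 0, "rx": 0, "ry": 0, "rz": -8.5, "gripper": -1}, {"tx": 0, "ty": 0, "tz": 0, "rx": 0, "ry": 0, "rz": -8.5, "gripper": -1}, {"tx": 0, "ty": 0, "tz": 0, "rx": 0, "ry": 0, "rz": -8.5, "gripper": -1}, {"tx": 0, "ty": 0, "tz": 0, "rx": 0, "ry": 0, "rz": -8.5, "gripper": -1}, {"tx": 0, "ty": 0, "tz": 0, "rx": 0, "ry": 0, "rz": -8.5, "gripper": -1}, {"tx": 0, "ty": 0, "tz": 0, "rx": 0, "ry": 0, "rz": -8.5, "gripper": -1}, {"tx": 0, "ty": 0, "tz": 0, "rx": 0, "ry": 0, "rz": -8.5, "gripper": -1}, {"tx": 0, "ty": 0, "tz": 0, "rx": 0, "ry": 0, "rz": -8.5, "gripper": -1}, {"tx": 0, "ty": 0, "tz": 0, "rx": 0, "ry": 0, "rz": -5, "gripper": -1}, {"tx": 0, "ty": 0, "tz": 0, "rx": 0, "ry": 0, "rz": 0, "gripper": -1}], squeeze=80)

```text
clock: 10.3
eef_pos: [737.4, -228.7, 145.7]
tcp_rot: [-3.14, 0.522, 3.034]
contact_force: [0.2, 0.6, -1.7]
opening: 0.168
```

```bash
python3 - <<'E'
from h import *
delta(*goal(141.6,-36.3,True,.4))
for c in("scene","top"):
    p,d=r.grab_frame(c);L=(cloud(c,d)-O)@A.T
    m=(L[...,0]>10)&(L[...,0]<240)&(abs(L[...,1])<18)&(abs(L[...,2])<14)&(d>0);Q=L[m];print(c)
    for x in range(58,238,12):
        q=Q[(Q[:,0]>=x)&(Q[:,0]<x+12)]
        if len(q)>3:print(x,len(q),np.percentile(q,10,0).round(),np.percentile(q,90,0).round())
    u,v=proj(c,O).astype(int)
    if c=="scene":cv2.imwrite("pics/l.png",cv2.resize(p[v-80:v+50,u-40:u+90,::-1],(560,560),interpolation=cv2.INTER_CUBIC))
E
```

```text
t 10.3 tcp [ 737.4 -228.7  145.7] rpy [-3.14   0.522  3.034] F [ 0.2  0.6 -1.7] op 0.168 q [-0.37  0.4   1.8   0.3   0.45 -2.07]
shift cm (now axes) [-0.38 -0.03 -0.04] shift in goal axes [-0.38 -0.03 -0.04] rotvec deg [ 0.01 -0.07  0.13]
grasp pt in barrel [137.8   0.7 -36.7]
scene
94 7 [95. -5. -8.] [104.  -3.  -2.]
118 5 [125.   8.   3.] [129.  10.  11.]
130 22 [131. -17.   2.] [140.  10.  11.]
142 109 [143. -16. -10.] [151.  10.  11.]
154 33 [155.  -8.  -8.] [165.   5.   5.]
166 33 [167.  -7.  -8.] [175.   4.   4.]
178 32 [180.  -8.  -8.] [189.   4.   5.]
190 47 [192.  -7.  -8.] [201.   4.   5.]
202 26 [205.  -4.  -4.] [213.   4.   4.]
214 7 [214.  -4.  -5.] [216.   3.   2.]
top
142 5 [145.   6.  -4.] [152.  16.   4.]
154 23 [156.  -5.  -2.] [165.   8.   8.]
166 26 [168.  -6.   3.] [176.   8.   8.]
178 26 [180.  -7.  -1.] [188.   8.   9.]
190 24 [191.  -4.  -0.] [201.   6.   6.]
202 17 [203.  -5.  -2.] [212.   4.   7.]
```

View pics/l.png

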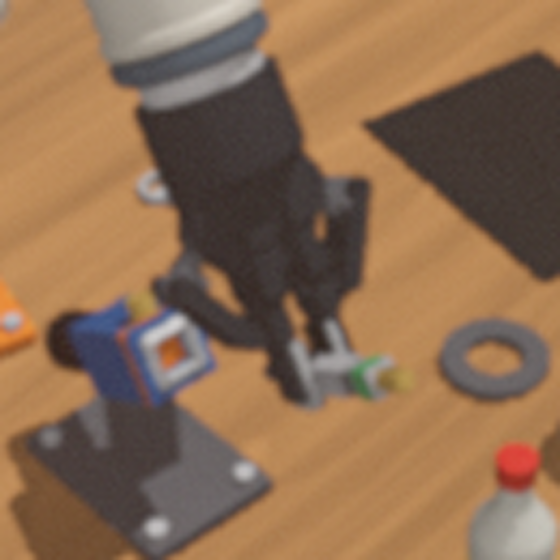

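The insert is turned, hex end inward. From this grip the pads would meet the mouth with the bar only about 7–14 mm into the bore, too shallow to let go safely. So I'll turn back, park it part way in (star end, about 43 mm deep, held by the detent), regrip nearer the middle, and then turn it.

>>> move_arm(increments=[{"tx": 0, "ty": 0, "tz": 0, "rx": 0, "ry": 0, "rz": 5, "gripper": -1}, {"tx": 0, "ty": 0, "tz": 0, "rx": 0, "ry": 0, "rz": 8.5, "gripper": -1}, {"tx": 0, "ty": 0, "tz": 0, "rx": 0, "ry": 0, "rz": 8.5, "gripper": -1}, {"tx": 0, "ty": 0, "tz": 0, "rx": 0, "ry": 0, "rz": 8.5, "gripper": -1}, {"tx": 0, "ty": 0, "tz": 0, "rx": 0, "ry": 0, "rz": 8.5, "gripper": -1}, {"tx": 0, "ty": 0, "tz": 0, "rx": 0, "ry": 0, "rz": 8.5, "gripper": -1}, {"tx": 0, "ty": 0, "tz": 0, "rx": 0, "ry": 0, "rz": 8.5, "gripper": -1}, {"tx": 0, "ty": 0, "tz": 0, "rx": 0, "ry": 0, "rz": 8.5, "gripper": -1}, {"tx": 0, "ty": 0, "tz": 0, "rx": 0, "ry": 0, "rz": 8.5, "gripper": -1}, {"tx": 0, "ty": 0, "tz": 0, "rx": 0, "ry": 0, "rz": 8.5, "gripper": -1}, {"tx": 0, "ty": 0, "tz": 0, "rx": 0, "ry": 0, "rz": 8.5, "gripper": -1}], squeeze=80)

```text
clock: 11.5
eef_pos: [738.0, -228.9, 146.2]
tcp_rot: [2.618, -0.004, 1.454]
contact_force: [-0.2, 0.3, -1.9]
opening: 0.169
```

>>> move_arm(increments=[{"tx": 0, "ty": 0, "tz": 0, "rx": 0, "ry": 0, "rz": 8.5, "gripper": -1}, {"tx": 0, "ty": 0, "tz": 0, "rx": 0, "ry": 0, "rz": 8.5, "gripper": -1}, {"tx": 0, "ty": 0, "tz": 0, "rx": 0, "ry": 0, "rz": 8.5, "gripper": -1}, {"tx": 0, "ty": 0, "tz": 0, "rx": 0, "ry": 0, "rz": 8.5, "gripper": -1}, {"tx": 0, "ty": 0, "tz": 0, "rx": 0, "ry": 0, "rz": 8.5, "gripper": -1}, {"tx": 0, "ty": 0, "tz": 0, "rx": 0, "ry": 0, "rz": 8.5, "gripper": -1}, {"tx": 0, "ty": 0, "tz": 0, "rx": 0, "ry": 0, "rz": 8.5, "gripper": -1}, {"tx": 0, "ty": 0, "tz": 0, "rx": 0, "ry": 0, "rz": 8.5, "gripper": -1}, {"tx": 0, "ty": 0, "tz": 0, "rx": 0, "ry": 0, "rz": 8.5, "gripper": -1}, {"tx": 0, "ty": 0, "tz": 0, "rx": 0, "ry": 0, "rz": 8.5, "gripper": -1}, {"tx": 0, "ty": 0, "tz": 0, "rx": 0, "ry": 0, "rz": 5, "gripper": -1}, {"tx": 0, "ty": 0, "tz": 0, "rx": 0, "ry": 0, "rz": 0, "gripper": -1}], squeeze=80)

```text
clock: 12.7
eef_pos: [738.1, -228.9, 146.2]
tcp_rot: [-3.14, -0.523, -0.112]
contact_force: [-0.4, -0.5, -1.7]
opening: 0.166
```

```bash
python3 -c "
from h import *
delta(*goal(34,-36.3,False,.5))"
```

```text
t 12.7 tcp [ 738.1 -228.9  146.2] rpy [-3.14  -0.523 -0.112] F [-0.4 -0.5 -1.7] op 0.166 q [-0.36  0.4   1.8   0.3   0.45  1.08]
shift cm (now axes) [-10.47   0.04  -0.02] shift in goal axes [-10.47   0.02  -0.02] rotvec deg [-0.    0.02 -0.11]
grasp pt in barrel [138.7   0.7 -36.5]
```

>>> move_arm(increments=[{"tx": -1.5, "ty": 0.02, "tz": 0, "rx": 0, "ry": 0, "rz": 0, "gripper": -1}, {"tx": -1.5, "ty": 0, "tz": 0, "rx": 0, "ry": 0, "rz": 0, "gripper": -1}, {"tx": -1.5, "ty": 0, "tz": 0, "rx": 0, "ry": 0, "rz": 0, "gripper": -1}, {"tx": -1, "ty": 0, "tz": 0, "rx": 0, "ry": 0, "rz": 0, "gripper": -1}, {"tx": -0.5, "ty": 0, "tz": 0, "rx": 0, "ry": 0, "rz": 0, "gripper": -1}, {"tx": -0.5, "ty": 0, "tz": 0, "rx": 0, "ry": 0, "rz": 0, "gripper": -1}, {"tx": -0.5, "ty": 0, "tz": 0, "rx": 0, "ry": 0, "rz": 0, "gripper": -1}, {"tx": -0.5, "ty": 0, "tz": 0, "rx": 0, "ry": 0, "rz": 0, "gripper": -1}, {"tx": -0.5, "ty": 0, "tz": 0, "rx": 0, "ry": 0, "rz": 0, "gripper": -1}, {"tx": -0.5, "ty": 0, "tz": 0, "rx": 0, "ry": 0, "rz": 0, "gripper": -1}, {"tx": 0, "ty": 0, "tz": 0, "rx": 0, "ry": 0, "rz": 0, "gripper": -1}], squeeze=80)

```text
clock: 13.8
eef_pos: [664.3, -220.9, 103.3]
tcp_rot: [3.141, -0.523, -0.109]
contact_force: [-0.4, 0.2, -2.9]
opening: 0.17
```

```bash
python3 -c "
from h import *
delta(*goal(34,-36.3,False,.5))"
```

```text
t 13.8 tcp [ 664.3 -220.9  103.3] rpy [ 3.141 -0.523 -0.109] F [-0.4  0.2 -2.9] op 0.17 q [-0.4   0.37  1.98  0.48  0.32  0.86]
shift cm (now axes) [-1.9  -0.   -0.03] shift in goal axes [-1.9  -0.   -0.03] rotvec deg [-0.01  0.06  0.07]
grasp pt in barrel [ 53.    0.5 -36.6]
```

>>> move_arm(increments=[{"tx": -0.5, "ty": 0, "tz": 0, "rx": 0, "ry": 0, "rz": 0, "gripper": -1}, {"tx": -0.5, "ty": 0, "tz": 0, "rx": 0, "ry": 0, "rz": 0, "gripper": -1}, {"tx": -0.5, "ty": 0, "tz": 0, "rx": 0, "ry": 0, "rz": 0, "gripper": -1}, {"tx": -0.4, "ty": 0, "tz": 0, "rx": 0, "ry": 0, "rz": 0, "gripper": -1}, {"tx": 0, "ty": 0, "tz": 0, "rx": 0, "ry": 0, "rz": 0, "gripper": -1}], squeeze=80)

```text
clock: 14.3
eef_pos: [648.1, -219.4, 93.9]
tcp_rot: [3.141, -0.523, -0.108]
contact_force: [-1.1, -1.1, -3.9]
opening: 0.169
```

```bash
python3 -c "
from h import *
delta(*goal(34,-36.3,False,.5))"
```

```text
t 14.3 tcp [ 648.1 -219.4   93.9] rpy [ 3.141 -0.523 -0.108] F [-1.1 -1.1 -3.9] op 0.169 q [-0.41  0.37  2.02  0.54  0.29  0.78]
shift cm (now axes) [-0.02 -0.03 -0.03] shift in goal axes [-0.02 -0.03 -0.03] rotvec deg [0.01 0.04 0.07]
grasp pt in barrel [ 34.2   0.2 -36.6]
```

>>> move_arm(increments=[{"tx": 0, "ty": 0, "tz": 0, "rx": 0, "ry": 0, "rz": 0, "gripper": -0.2}, {"tx": 0, "ty": 0, "tz": 0, "rx": 0, "ry": 0, "rz": 0, "gripper": -0.2}, {"tx": 0, "ty": 0, "tz": 0, "rx": 0, "ry": 0, "rz": 0, "gripper": -0.2}, {"tx": 0, "ty": 0, "tz": 0, "rx": 0, "ry": 0, "rz": 0, "gripper": -0.2}, {"tx": -0.5, "ty": 0, "tz": 0, "rx": 0, "ry": 0, "rz": 0, "gripper": -0.2}, {"tx": -0.6, "ty": 0, "tz": 0, "rx": 0, "ry": 0, "rz": 0, "gripper": -0.2}, {"tx": -0.6, "ty": 0, "tz": 0, "rx": 0, "ry": 0, "rz": 0, "gripper": -0.2}, {"tx": -0.4, "ty": 0, "tz": 0, "rx": 0, "ry": 0, "rz": 0, "gripper": -0.2}, {"tx": 0, "ty": 0, "tz": 0, "rx": 0, "ry": 0, "rz": 0, "gripper": -0.2}], squeeze=80)

```text
clock: 15.2
eef_pos: [629.8, -217.2, 83.3]
tcp_rot: [3.141, -0.523, -0.109]
contact_force: [-0.7, -0.1, 0.4]
opening: 0.399
```

```bash
python3 - <<'E'
from h import *
delta(*goal(12,-36.3,False,.5))
p,d=r.grab_frame("scene");L=(cloud("scene",d)-O)@A.T
m=(L[...,0]>-10)&(L[...,0]<240)&(abs(L[...,1])<40)&(abs(L[...,2])<18)&(d>0);Q=L[m]
for x in range(-10,100,10):
    q=Q[(Q[:,0]>=x)&(Q[:,0]<x+10)]
    if len(q)>3:print(x,len(q),np.percentile(q,5,0).round(),np.percentile(q,95,0).round())
u,v=proj("scene",O).astype(int)
cv2.imwrite("pics/m.png",cv2.resize(p[v-60:v+40,u-40:u+60,::-1],(560,560),interpolation=cv2.INTER_CUBIC))
E
```

```text
t 15.2 tcp [ 629.8 -217.2   83.3] rpy [ 3.141 -0.523 -0.109] F [-0.7 -0.1  0.4] op 0.399 q [-0.42  0.36  2.06  0.63  0.26  0.68]
shift cm (now axes) [-0.09 -0.01 -0.03] shift in goal axes [-0.09 -0.01 -0.03] rotvec deg [-0.01  0.06  0.06]
grasp pt in barrel [ 12.9   0.4 -36.6]
-10 48 [ -9. -21. -15.] [-0. 20. 17.]
0 56 [  0. -29. -14.] [ 9. 19. 16.]
10 87 [ 11. -30. -12.] [20. 30. 16.]
20 113 [ 20. -28. -11.] [28. 27. 16.]
30 22 [ 33.  -8. -10.] [39.  6.  5.]
40 21 [40. -8. -9.] [49.  7.  5.]
50 24 [ 51.  -8. -11.] [59.  8.  5.]
60 25 [ 61.  -8. -10.] [68.  4.  4.]
70 25 [ 72.  -5. -10.] [79.  4.  2.]
```

View pics/m.png

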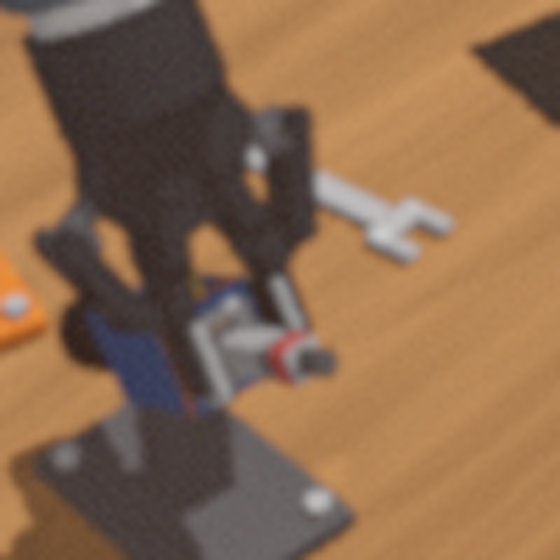

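The insert stayed part way, about 78 mm out, with a slight droop. Close and pull out.

>>> move_arm(increments=[{"tx": -0.05, "ty": 0, "tz": 0, "rx": 0, "ry": 0, "rz": 0, "gripper": -1}, {"tx": 0, "ty": 0, "tz": 0, "rx": 0, "ry": 0, "rz": 0, "gripper": -1}, {"tx": 0, "ty": 0, "tz": 0, "rx": 0, "ry": 0, "rz": 0, "gripper": -1}, {"tx": 0, "ty": 0, "tz": 0, "rx": 0, "ry": 0, "rz": 0, "gripper": -1}, {"tx": 0, "ty": 0, "tz": 0, "rx": 0, "ry": 0, "rz": 0, "gripper": -1}, {"tx": 0, "ty": 0, "tz": 0, "rx": 0, "ry": 0, "rz": 0, "gripper": -1}], squeeze=80)

```text
clock: 15.85
eef_pos: [630.5, -217.5, 84.0]
tcp_rot: [3.14, -0.524, -0.108]
contact_force: [-3.0, -0.7, 5.2]
opening: 0.169
```

>>> move_arm(increments=[{"tx": 0.5, "ty": 0, "tz": 0, "rx": 0, "ry": 0, "rz": 0, "gripper": -1}, {"tx": 1, "ty": 0, "tz": 0, "rx": 0, "ry": 0, "rz": 0, "gripper": -1}, {"tx": 1, "ty": 0, "tz": 0, "rx": 0, "ry": 0, "rz": 0, "gripper": -1}, {"tx": 1, "ty": 0, "tz": 0, "rx": 0, "ry": 0, "rz": 0, "gripper": -1}, {"tx": 1, "ty": 0, "tz": 0, "rx": 0, "ry": 0, "rz": 0, "gripper": -1}, {"tx": 1, "ty": 0, "tz": 0, "rx": 0, "ry": 0, "rz": 0, "gripper": -1}, {"tx": 1.5, "ty": 0, "tz": 0, "rx": 0, "ry": 0, "rz": 0, "gripper": -1}, {"tx": 1.5, "ty": 0, "tz": 0, "rx": 0, "ry": 0, "rz": 0, "gripper": -1}, {"tx": 1.5, "ty": 0, "tz": 0, "rx": 0, "ry": 0, "rz": 0, "gripper": -1}, {"tx": 1.5, "ty": 0, "tz": 0, "rx": 0, "ry": 0, "rz": 0, "gripper": -1}, {"tx": 1, "ty": 0, "tz": 0, "rx": 0, "ry": 0, "rz": 0, "gripper": -1}, {"tx": 0, "ty": 0, "tz": 0, "rx": 0, "ry": 0, "rz": 0, "gripper": -1}], squeeze=80)

```text
clock: 17.05
eef_pos: [739.1, -229.2, 146.7]
tcp_rot: [3.14, -0.525, -0.108]
contact_force: [0.1, 0.4, -1.4]
opening: 0.164
```

>>> move_arm(increments=[{"tx": 0, "ty": 0, "tz": 0, "rx": 0, "ry": 0, "rz": -5, "gripper": -1}, {"tx": 0, "ty": 0, "tz": 0, "rx": 0, "ry": 0, "rz": -8.5, "gripper": -1}, {"tx": 0, "ty": 0, "tz": 0, "rx": 0, "ry": 0, "rz": -8.5, "gripper": -1}, {"tx": 0, "ty": 0, "tz": 0, "rx": 0, "ry": 0, "rz": -8.5, "gripper": -1}, {"tx": 0, "ty": 0, "tz": 0, "rx": 0, "ry": 0, "rz": -8.5, "gripper": -1}, {"tx": 0, "ty": 0, "tz": 0, "rx": 0, "ry": 0, "rz": -8.5, "gripper": -1}, {"tx": 0, "ty": 0, "tz": 0, "rx": 0, "ry": 0, "rz": -8.5, "gripper": -1}, {"tx": 0, "ty": 0, "tz": 0, "rx": 0, "ry": 0, "rz": -8.5, "gripper": -1}, {"tx": 0, "ty": 0, "tz": 0, "rx": 0, "ry": 0, "rz": -8.5, "gripper": -1}, {"tx": 0, "ty": 0, "tz": 0, "rx": 0, "ry": 0, "rz": -8.5, "gripper": -1}, {"tx": 0, "ty": 0, "tz": 0, "rx": 0, "ry": 0, "rz": -8.5, "gripper": -1}], squeeze=80)

```text
clock: 18.15
eef_pos: [736.7, -228.8, 145.1]
tcp_rot: [2.62, 0.003, 1.467]
contact_force: [-0.5, -0.5, -1.4]
opening: 0.168
```

>>> move_arm(increments=[{"tx": 0, "ty": 0, "tz": 0, "rx": 0, "ry": 0, "rz": -8.5, "gripper": -1}, {"tx": 0, "ty": 0, "tz": 0, "rx": 0, "ry": 0, "rz": -8.5, "gripper": -1}, {"tx": 0, "ty": 0, "tz": 0, "rx": 0, "ry": 0, "rz": -8.5, "gripper": -1}, {"tx": 0, "ty": 0, "tz": 0, "rx": 0, "ry": 0, "rz": -8.5, "gripper": -1}, {"tx": 0, "ty": 0, "tz": 0, "rx": 0, "ry": 0, "rz": -8.5, "gripper": -1}, {"tx": 0, "ty": 0, "tz": 0, "rx": 0, "ry": 0, "rz": -8.5, "gripper": -1}, {"tx": 0, "ty": 0, "tz": 0, "rx": 0, "ry": 0, "rz": -8.5, "gripper": -1}, {"tx": 0, "ty": 0, "tz": 0, "rx": 0, "ry": 0, "rz": -8.5, "gripper": -1}, {"tx": 0, "ty": 0, "tz": 0, "rx": 0, "ry": 0, "rz": -8.5, "gripper": -1}, {"tx": 0, "ty": 0, "tz": 0, "rx": 0, "ry": 0, "rz": -8.5, "gripper": -1}, {"tx": 0, "ty": 0, "tz": 0, "rx": 0, "ry": 0, "rz": -5, "gripper": -1}, {"tx": 0, "ty": 0, "tz": 0, "rx": 0, "ry": 0, "rz": 0, "gripper": -1}], squeeze=80)

```text
clock: 19.35
eef_pos: [736.9, -228.8, 145.2]
tcp_rot: [-3.141, 0.522, 3.034]
contact_force: [-0.1, 0.0, -0.8]
opening: 0.167
```

```bash
python3 - <<'E'
from h import *
delta(*goal(12,-36.3,True,.5))
for c in("scene","top"):
    p,d=r.grab_frame(c);L=(cloud(c,d)-O)@A.T
    m=(L[...,0]>15)&(L[...,0]<250)&(abs(L[...,1])<16)&(abs(L[...,2])<16)&(d>0);Q=L[m];print(c)
    for x in range(18,238,10):
        q=Q[(Q[:,0]>=x)&(Q[:,0]<x+10)]
        if len(q)>3:print(x,len(q),np.percentile(q,5,0).round(),np.percentile(q,95,0).round())
    u,v=proj(c,O).astype(int)
    if c=="scene":cv2.imwrite("pics/n.png",cv2.resize(p[v-60:v+40,u-20:u+80,::-1],(560,560),interpolation=cv2.INTER_CUBIC))
E
```

```text
t 19.35 tcp [ 736.9 -228.8  145.2] rpy [-3.141  0.522  3.034] F [-0.1  0.  -0.8] op 0.167 q [-0.37  0.4   1.8   0.3   0.44 -2.07]
shift cm (now axes) [12.52  0.02 -0.04] shift in goal axes [ 1.252e+01 -1.000e-02 -5.000e-02] rotvec deg [ 0.02 -0.09  0.14]
grasp pt in barrel [137.2   0.6 -36.8]
scene
68 5 [73. -4. -8.] [77. -1.  0.]
78 7 [80. -6. -8.] [87. -1.  0.]
88 11 [ 91.  -8. -11.] [97. -2.  3.]
98 17 [ 98.  -8. -12.] [105.  -5.   3.]
118 5 [125.   9.   4.] [128.  10.  15.]
128 12 [130.   3.   3.] [137.   9.  15.]
138 75 [140. -15. -15.] [148.  11.  15.]
148 52 [148. -13. -11.] [154.  13.  14.]
158 31 [159.  -8.  -9.] [166.   9.   5.]
168 42 [169.  -8. -11.] [177.   6.   5.]
178 18 [178.  -4.  -8.] [187.   3.   2.]
188 23 [189.  -4.  -6.] [194.   5.   2.]
top
148 8 [150.   1.  -2.] [157.   8.   6.]
158 26 [158.  -8.  -8.] [168.   8.   8.]
168 18 [169.  -7.  -3.] [176.   7.   8.]
178 17 [178.  -6.  -2.] [188.   6.   6.]
188 5 [188.  -4.   2.] [191.   4.   5.]
```

View pics/n.png

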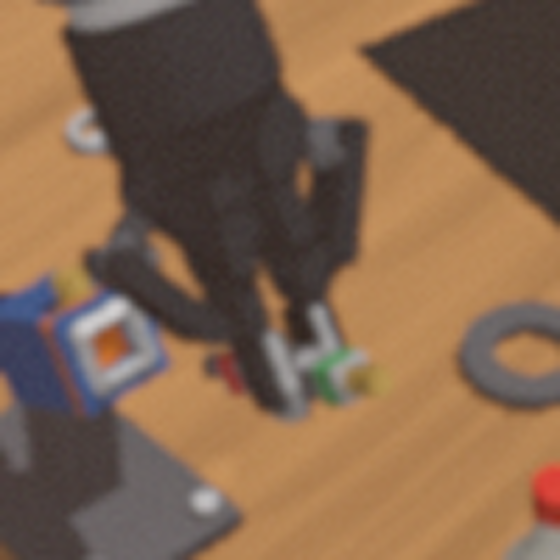

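Turned: star (green) outward, hex inward at about 75 mm from the mouth, and about 1.5° low at the inner end. I'll level it slightly and insert.

>>> move_arm(increments=[{"tx": 1, "ty": 0, "tz": -0.1, "rx": 0, "ry": 1.5, "rz": 0.1, "gripper": -1}, {"tx": 1.5, "ty": 0, "tz": 0.04, "rx": 0, "ry": 0, "rz": 0, "gripper": -1}, {"tx": 1.5, "ty": 0, "tz": 0.04, "rx": 0, "ry": 0, "rz": 0, "gripper": -1}, {"tx": 1.5, "ty": 0, "tz": 0.04, "rx": 0, "ry": 0, "rz": 0, "gripper": -1}, {"tx": 0.5, "ty": 0, "tz": 0.01, "rx": 0, "ry": 0, "rz": 0, "gripper": -1}, {"tx": 0, "ty": 0, "tz": 0, "rx": 0, "ry": 0, "rz": 0, "gripper": -1}], squeeze=80)

```text
clock: 20.05
eef_pos: [684.9, -223.2, 116.6]
tcp_rot: [3.141, 0.496, 3.03]
contact_force: [0.7, -0.2, -1.4]
opening: 0.167
```

```bash
python3 - <<'E'
from h import *
delta(*goal(12,-36.3,True,.5))
p,d=r.grab_frame("scene");L=(cloud("scene",d)-O)@A.T
m=(L[...,0]>3)&(L[...,0]<250)&(abs(L[...,1])<16)&(abs(L[...,2])<16)&(d>0);Q=L[m]
for x in range(3,150,10):
    q=Q[(Q[:,0]>=x)&(Q[:,0]<x+10)]
    if len(q)>3:print(x,len(q),np.percentile(q,5,0).round(),np.percentile(q,95,0).round())
E
```

```text
t 20.05 tcp [ 684.9 -223.2  116.6] rpy [3.141 0.496 3.03 ] F [ 0.7 -0.2 -1.4] op 0.167 q [-0.39  0.38  1.91  0.35  0.39 -2.13]
shift cm (now axes) [ 6.55 -0.01  0.26] shift in goal axes [6.56 0.   0.08] rotvec deg [ 0.01 -1.58 -0.09]
grasp pt in barrel [ 78.1   0.5 -35.5]
13 7 [15. -4. -4.] [20.  0.  4.]
23 8 [23. -7. -6.] [32.  0.  5.]
33 13 [ 33.  -8. -10.] [41. -6.  6.]
43 8 [44. -8. -8.] [46. -6.  6.]
63 7 [67.  6.  5.] [73.  9. 13.]
73 15 [ 74. -11.  -1.] [83. 10. 14.]
83 98 [ 84. -15. -13.] [93. 12. 15.]
93 21 [ 94.  -8. -10.] [102.  10.  10.]
103 23 [104.  -8. -11.] [112.   6.   6.]
113 35 [114.  -8. -10.] [122.   6.   5.]
123 21 [124.  -5.  -7.] [132.   6.   3.]
133 13 [133.  -4.  -7.] [136.   5.   1.]
```

>>> move_arm(increments=[{"tx": 0.6, "ty": 0, "tz": 0.02, "rx": 0, "ry": -0.4, "rz": 0, "gripper": -1}, {"tx": 0.6, "ty": 0, "tz": 0.01, "rx": 0, "ry": 0, "rz": 0, "gripper": -1}, {"tx": 0.6, "ty": 0, "tz": 0.01, "rx": 0, "ry": 0, "rz": 0, "gripper": -1}, {"tx": 0.6, "ty": 0, "tz": 0.01, "rx": 0, "ry": 0, "rz": 0, "gripper": -1}, {"tx": 0.6, "ty": 0, "tz": 0.01, "rx": 0, "ry": 0, "rz": 0, "gripper": -1}, {"tx": 0.5, "ty": 0, "tz": 0.01, "rx": 0, "ry": 0, "rz": 0, "gripper": -1}, {"tx": 0.3, "ty": 0, "tz": 0.01, "rx": 0, "ry": 0, "rz": 0, "gripper": -1}, {"tx": 0, "ty": 0, "tz": 0, "rx": 0, "ry": 0, "rz": 0, "gripper": -1}], squeeze=80)

```text
clock: 20.9
eef_pos: [652.6, -219.6, 97.8]
tcp_rot: [3.141, 0.504, 3.031]
contact_force: [0.7, -0.0, -1.7]
opening: 0.168
```

```bash
python3 -c "
from h import *
delta(*goal(12,-36.3,True,.5));print(r.sense()['wrist_torque'])"
```

```text
t 20.9 tcp [ 652.6 -219.6   97.8] rpy [3.141 0.504 3.031] F [ 0.7 -0.  -1.7] op 0.168 q [-0.4   0.37  1.99  0.45  0.33 -2.26]
shift cm (now axes) [2.8  0.   0.13] shift in goal axes [2.8  0.   0.07] rotvec deg [-0.   -1.12 -0.03]
grasp pt in barrel [ 40.4   0.5 -35.6]
[0.0173803  0.34959658 0.04632042]
```

>>> move_arm(increments=[{"tx": 0.4, "ty": 0, "tz": 0.02, "rx": 0, "ry": -0.2, "rz": 0, "gripper": -1}, {"tx": 0.5, "ty": 0, "tz": 0.02, "rx": 0, "ry": -0.2, "rz": 0, "gripper": -1}, {"tx": 0.5, "ty": 0, "tz": 0.02, "rx": 0, "ry": -0.2, "rz": 0, "gripper": -1}, {"tx": 0.5, "ty": 0, "tz": 0.01, "rx": 0, "ry": -0.2, "rz": 0, "gripper": -1}, {"tx": 0.5, "ty": 0, "tz": 0.01, "rx": 0, "ry": 0, "rz": 0, "gripper": -1}, {"tx": 0.25, "ty": 0, "tz": 0, "rx": 0, "ry": 0, "rz": 0, "gripper": -1}, {"tx": 0, "ty": 0, "tz": 0, "rx": 0, "ry": 0, "rz": 0, "gripper": -1}], squeeze=80)

```text
clock: 21.6
eef_pos: [630.7, -217.6, 84.9]
tcp_rot: [-3.141, 0.52, 3.031]
contact_force: [-0.2, -2.1, 5.4]
opening: 0.169
```

```bash
python3 -c "
from h import *
delta(*goal(12,-36.3,True,.5));print(r.sense()['wrist_torque'])"
```

```text
t 21.6 tcp [ 630.7 -217.6   84.9] rpy [-3.141  0.52   3.031] F [-0.2 -2.1  5.4] op 0.169 q [-0.42  0.36  2.06  0.6   0.27 -2.43]
shift cm (now axes) [0.26 0.05 0.06] shift in goal axes [0.26 0.05 0.06] rotvec deg [-0.05 -0.23 -0.01]
grasp pt in barrel [ 14.6   0.1 -35.7]
[-0.266728    0.06816889 -0.07363393]
```

>>> move_arm(increments=[{"tx": 0, "ty": 0, "tz": 0, "rx": 0, "ry": 0, "rz": 0, "gripper": -0.2}, {"tx": 0, "ty": 0, "tz": 0, "rx": 0, "ry": 0, "rz": 0, "gripper": -0.2}, {"tx": 0, "ty": 0, "tz": 0, "rx": 0, "ry": 0, "rz": 0, "gripper": -0.2}, {"tx": 0, "ty": 0, "tz": 0, "rx": 0, "ry": 0, "rz": 0, "gripper": -0.2}, {"tx": -0.6, "ty": 0, "tz": 0, "rx": 0, "ry": 0, "rz": 0, "gripper": -0.2}, {"tx": -0.6, "ty": 0, "tz": 0, "rx": 0, "ry": 0, "rz": 0, "gripper": -0.2}, {"tx": -0.6, "ty": 0, "tz": 0, "rx": 0, "ry": 0, "rz": 0, "gripper": -0.2}, {"tx": 0, "ty": 0, "tz": 0, "rx": 0, "ry": 0, "rz": 0, "gripper": -0.2}], squeeze=80)

```text
clock: 22.4
eef_pos: [647.5, -219.3, 94.3]
tcp_rot: [-3.141, 0.52, 3.032]
contact_force: [-0.5, -1.2, -1.1]
opening: 0.401
```

```bash
python3 - <<'E'
from h import *
delta(*goal(33,-36.3,True,.5))
p,d=r.grab_frame("scene");L=(cloud("scene",d)-O)@A.T
m=(L[...,0]>3)&(L[...,0]<250)&(abs(L[...,1])<12)&(abs(L[...,2])<14)&(d>0);Q=L[m]
for x in range(0,100,6):
    q=Q[(Q[:,0]>=x)&(Q[:,0]<x+6)]
    if len(q)>1:print(x,len(q),np.percentile(q,5,0).round(1),np.percentile(q,95,0).round(1))
E
```

```text
t 22.4 tcp [ 647.5 -219.3   94.3] rpy [-3.141  0.52   3.032] F [-0.5 -1.2 -1.1] op 0.401 q [-0.41  0.37  2.02  0.53  0.3  -2.34]
shift cm (now axes) [0.08 0.03 0.03] shift in goal axes [0.08 0.03 0.03] rotvec deg [-0.04 -0.19  0.01]
grasp pt in barrel [ 33.9   0.2 -36. ]
6 2 [7.6 2.  4.8] [9.6 6.1 5. ]
12 5 [12.8  2.6  3.8] [17.5  8.5  5.3]
18 3 [19.9 -4.5  4. ] [23.2  1.2  5.6]
24 12 [25.2 -7.  -5.2] [29.5  6.1  5.5]
30 9 [31.4 -9.  -8.7] [35.7  4.4  4.5]
36 10 [37.3 -8.3 -5. ] [40.9  3.8  4.7]
42 14 [ 42.2  -8.  -10. ] [47.8  5.3  5.4]
48 25 [48.3 -8.4 -9.2] [53.   7.5  4.7]
54 10 [54.4 -5.1 -7.4] [58.7  1.5  2.8]
60 7 [60.7 -4.6 -5.9] [65.7  5.2  1.9]
66 17 [66.1 -5.2 -8.5] [70.8  5.5  1.6]
72 2 [72.2 -2.1 -5.2] [73.4 -0.2 -1.8]
```

The tip is at about 72 mm, so about 10 mm remains. Regrip and push, with force checks.

>>> move_arm(increments=[{"tx": 0, "ty": 0, "tz": 0, "rx": 0, "ry": 0, "rz": 0, "gripper": -1}, {"tx": 0, "ty": 0, "tz": 0, "rx": 0, "ry": 0, "rz": 0, "gripper": -1}, {"tx": 0, "ty": 0, "tz": 0, "rx": 0, "ry": 0, "rz": 0, "gripper": -1}, {"tx": 0, "ty": 0, "tz": 0, "rx": 0, "ry": 0, "rz": 0, "gripper": -1}, {"tx": 0, "ty": 0, "tz": 0, "rx": 0, "ry": 0, "rz": 0, "gripper": -1}, {"tx": 0.2, "ty": 0, "tz": 0, "rx": 0, "ry": 0, "rz": 0, "gripper": -1}, {"tx": 0.2, "ty": 0, "tz": 0, "rx": 0, "ry": 0, "rz": 0, "gripper": -1}, {"tx": 0.2, "ty": 0, "tz": 0, "rx": 0, "ry": 0, "rz": 0, "gripper": -1}, {"tx": 0.2, "ty": 0, "tz": 0, "rx": 0, "ry": 0, "rz": 0, "gripper": -1}, {"tx": 0, "ty": 0, "tz": 0, "rx": 0, "ry": 0, "rz": 0, "gripper": -1}], squeeze=60)

```text
clock: 23.45
eef_pos: [640.2, -218.6, 90.2]
tcp_rot: [-3.141, 0.521, 3.031]
contact_force: [5.7, 0.2, 2.8]
opening: 0.172
```

>>> move_arm(increments=[{"tx": 0.1, "ty": 0, "tz": 0, "rx": 0, "ry": 0, "rz": 0, "gripper": -1}, {"tx": 0.1, "ty": 0, "tz": 0, "rx": 0, "ry": 0, "rz": 0, "gripper": -1}, {"tx": 0, "ty": 0, "tz": 0, "rx": 0, "ry": 0, "rz": 0, "gripper": -1}], squeeze=60)

```text
clock: 23.75
eef_pos: [640.1, -218.9, 90.5]
tcp_rot: [-3.14, 0.524, 3.031]
contact_force: [10.4, 2.3, 6.0]
opening: 0.176
```

```bash
python3 - <<'E'
from h import *
delta(*goal(24,-36.3,True,.5))
E
```

```text
t 23.75 tcp [ 640.1 -218.9   90.5] rpy [-3.14   0.524  3.031] F [10.4  2.3  6. ] op 0.176 q [-0.42  0.36  2.04  0.57  0.28 -2.39]
shift cm (now axes) [0.15 0.07 0.07] shift in goal axes [0.15 0.07 0.07] rotvec deg [-0.1  -0.   -0.05]
grasp pt in barrel [ 25.5  -0.2 -35.6]
```

>>> move_arm(increments=[{"tx": 0.1, "ty": 0, "tz": 0, "rx": 0, "ry": 0, "rz": 0, "gripper": -1}, {"tx": 0.1, "ty": 0, "tz": 0, "rx": 0, "ry": 0, "rz": 0, "gripper": -1}, {"tx": 0, "ty": 0, "tz": 0, "rx": 0, "ry": 0, "rz": 0, "gripper": -1}], squeeze=60)

```text
clock: 24.05
eef_pos: [639.9, -219.2, 90.8]
tcp_rot: [-3.14, 0.526, 3.031]
contact_force: [14.5, 3.4, 8.2]
opening: 0.174
```

```bash
cat >> h.py <<'E'
def ext(n=3):
    for c in("scene","top"):
        D=[]
        for _ in range(n):
            p,d=r.grab_frame(c);D.append(d)
        d=np.median(D,0);L=(cloud(c,d)-O)@A.T
        m=(L[...,0]>34)&(L[...,0]<100)&(abs(L[...,1])<11)&(abs(L[...,2])<12)&(d>0);Q=L[m]
        # hue profile along axis
        hsv=cv2.cvtColor(p,cv2.COLOR_RGB2HSV);g=m&(hsv[...,0]>45)&(hsv[...,0]<90)&(hsv[...,1]>80)
        print(c,"max x",np.sort(Q[:,0])[-4:].round(1),"green band x",L[g][:,0].min().round(1) if g.any() else None,L[g][:,0].mean().round(1) if g.any() else None,g.sum(),"tip yz",Q[Q[:,0]>Q[:,0].max()-12].mean(0).round(1))
    return p
E
python3 - <<'E'
from h import *
delta(*goal(24,-36.3,True,.5));ext()
E
```

```text
t 24.05 tcp [ 639.9 -219.2   90.8] rpy [-3.14   0.526  3.031] F [14.5  3.4  8.2] op 0.174 q [-0.42  0.36  2.04  0.58  0.28 -2.4 ]
shift cm (now axes) [0.16 0.1  0.1 ] shift in goal axes [0.16 0.1  0.1 ] rotvec deg [-0.15  0.16 -0.05]
grasp pt in barrel [ 25.5  -0.4 -35.3]
scene max x [63.7 64.1 64.4 65.1] green band x None None 0 tip yz [60.9 -1.2 -1.3]
top max x [61.1 61.5 62.5 62.8] green band x 34.8 37.9 15 tip yz [57.4 -0.8  2.7]
```

```bash
python3 - <<'E'
from h import *
for c in("scene","top"):
    d=np.load(f"{c}0.npy");L=(cloud(c,d)-O)@A.T
    m=(L[...,0]>34)&(L[...,0]<100)&(abs(L[...,1])<11)&(abs(L[...,2])<12)&(d>0);Q=L[m]
    print(c,np.sort(Q[:,0])[-4:].round(1),Q[Q[:,0]>Q[:,0].max()-12].mean(0).round(1))
E
```

```text
scene [63.9 64.4 64.4 64.4] [60.3 -0.8 -3.3]
top [61.1 61.3 61.6 62.1] [56.6 -0.1  0.1]
```

>>> move_arm(increments=[{"tx": 0.1, "ty": 0, "tz": 0, "rx": 0, "ry": 0, "rz": 0, "gripper": -1}, {"tx": 0.1, "ty": 0, "tz": 0, "rx": 0, "ry": 0, "rz": 0, "gripper": -1}, {"tx": 0, "ty": 0, "tz": 0, "rx": 0, "ry": 0, "rz": 0, "gripper": -1}], squeeze=60)

```text
clock: 24.65
eef_pos: [639.8, -219.5, 91.1]
tcp_rot: [-3.139, 0.529, 3.03]
contact_force: [18.3, 4.3, 9.1]
opening: 0.172
```

The extension matches the fully-home picture from the start (64–65 mm in the scene camera, 62 in top), and the force rises without any motion. I relieve the push, open and withdraw.

>>> move_arm(increments=[{"tx": -0.25, "ty": 0, "tz": 0, "rx": 0, "ry": 0, "rz": 0, "gripper": -1}, {"tx": -0.2, "ty": 0, "tz": 0, "rx": 0, "ry": 0, "rz": 0, "gripper": -1}, {"tx": 0, "ty": 0, "tz": 0, "rx": 0, "ry": 0, "rz": 0, "gripper": 0.3}, {"tx": 0, "ty": 0, "tz": 0, "rx": 0, "ry": 0, "rz": 0, "gripper": 0.3}, {"tx": 0, "ty": 0, "tz": 0, "rx": 0, "ry": 0, "rz": 0, "gripper": 0.3}, {"tx": 0, "ty": 0, "tz": 0, "rx": 0, "ry": 0, "rz": 0, "gripper": 0.3}, {"tx": 0, "ty": 0, "tz": 0, "rx": 0, "ry": 0, "rz": 0, "gripper": 0.3}, {"tx": 0, "ty": 0, "tz": -1, "rx": 0, "ry": 0, "rz": 0, "gripper": 0.3}, {"tx": 0, "ty": 0, "tz": -2, "rx": 0, "ry": 0, "rz": 0, "gripper": 0.3}, {"tx": 0, "ty": 0, "tz": -3, "rx": 0, "ry": 0, "rz": 0, "gripper": 0.3}, {"tx": 0, "ty": 0, "tz": -3, "rx": 0, "ry": 0, "rz": 0, "gripper": 0.3}, {"tx": 0, "ty": 0, "tz": -3, "rx": 0, "ry": 0, "rz": 0, "gripper": 0.3}], squeeze=60)

```text
clock: 25.85
eef_pos: [577.5, -211.4, 194.1]
tcp_rot: [-3.141, 0.518, 3.031]
contact_force: [1.4, 0.6, 0.3]
opening: 0.648
```

```bash
python3 - <<'E'
from h import *
delta(*goal(24,-36.3,True,.5));ext()
p,d=r.grab_frame("scene");cv2.imwrite("pics/z.png",cv2.resize(p[120:370,150:470,::-1],(800,600),interpolation=cv2.INTER_CUBIC))
E
```

```text
t 25.85 tcp [ 577.5 -211.4  194.1] rpy [-3.141  0.518  3.031] F [1.4 0.6 0.3] op 0.648 q [-0.46  0.11  2.07  0.36  0.49 -2.2 ]
shift cm (now axes) [-0.19  0.02 12.19] shift in goal axes [-1.200e-01  1.000e-02  1.219e+01] rotvec deg [-0.04 -0.32 -0.03]
grasp pt in barrel [22.9  0.4 85.6]
scene max x [63.6 64.  64.3 65.2] green band x 34.6 37.3 3 tip yz [60.9 -0.9 -4.2]
top max x [60.3 61.  61.3 61.9] green band x 34.1 37.9 15 tip yz [56.3 -0.5 -0.4]
```

View pics/z.png

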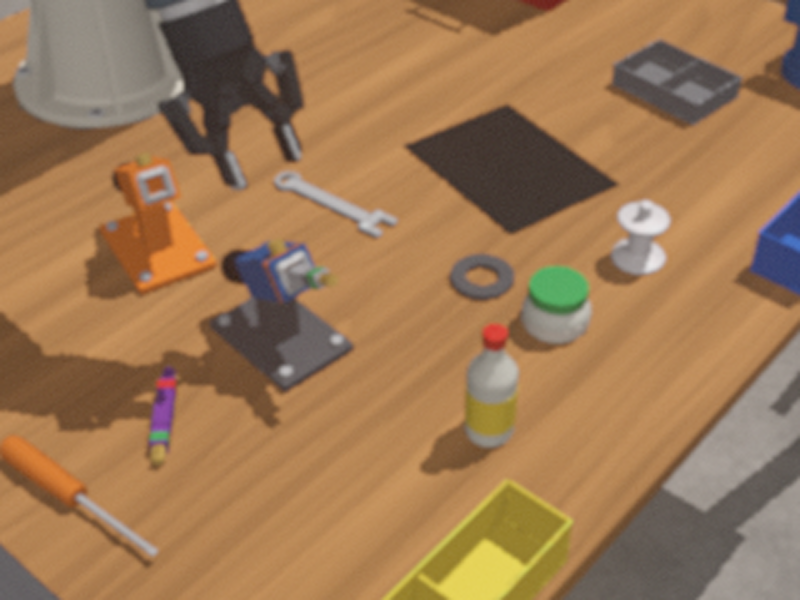

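The final picture shows the green-banded brass star end out of the blue barrel at (318,276). The gripper is clear and every bystander is where it was. Handing in.

```bash
python3 -c "
from rig import r
print(r.sense()['qvel'].round(3));print(r.sign_off())"
```

```text
[ 0.001  0.009 -0.002  0.002  0.003  0.001]
the job is handed in; nothing more can be done
None
```

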